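Slide a brass reed blank off its board and lock it in the filing jig

ROBOT

A 7-joint arm with a two-finger parallel gripper is mounted at the origin on the work surface. World frame = base frame: x ahead of the robot, y to its left, z up, the work surface at z = 0. Lengths are in m, angles in degrees, forces in N, time in s.
With the tool pointing down it reaches from about 0.4 to 0.9 m from the base axis. Payload 5.5 kg.
Tool frame: the origin (TCP) lies between the finger pads; the fingertips stand 11 mm ahead of it and the grasp point (between the pads) lies 8 mm behind it; z points along the fingers, x is the direction in which the jaws open and shut, and the axes are right-handed (so a half turn about z gives the same grasp; the last joint's range is limited). The gripper opens to 85 mm and grips with 20 to 120 N. Pads are 22 mm wide; open, the fingers measure 114 mm over their backs; the gripper's body (76 mm by 85 mm) begins 54 mm behind the grasp point. The pads swing forward as they close: fully open they stand 13 mm farther back than shut.
Start: joints at [-59.633, 28.699, -24.465, 88.831, 12.651, 65.22, -12.049], TCP at [0.171, 0.627, 0.212] pointing down, gripper open.
Joint ranges: [-164.97, 164.97], [-17.58, 116.51], [-87.97, 89.64], [11.32, 138.91], [-80.73, 260.73], [10.89, 115.49], [-147.41, 147.41]. Speed limits (degrees/s): [147.25, 147.25, 180, 180, 180, 180, 180].

INTERFACE

Orientations are given as [roll, pitch, yaw] about the fixed x, y, z axes, in that order (R = Rz(yaw) Ry(pitch) Rx(roll)).
In Python, from rig import arm, imaging, finish_job gives the robot as it stands.
- The arm moves only by the tool jog_arm, never from a script. Its argument "motion" is a list of rows, each an object of numbers: "dx", "dy", "dz": the shift along the tool's x, y, z scaled (see below); "ax", "ay", "az": the turn, a rotation vector about the tool's x, y, z scaled (see below); "claw": the closure, from 0 (fully open) to 1 (shut). A call has 1 to 8 rows; each row is the pose to reach, as a shift and turn from the pose measured when the call began, along the tool's axes at that moment; what a row does not reach only later rows make up. The controller multiplies each number of a shift by 0.12 m and each number of a turn by 1.5 rad. A row lasts 1/8 s, in which the tool goes at most 62.5 mm and 10.7 degrees, less where a joint would pass 70% of its speed; a pose out of reach is approached as far as the arm can. A call with a number of a shift or a turn outside -1 to 1 is refused whole. A call with a gripper value outside its range is refused whole. The fingers move at their own pace and stop on an object; "grip_force" is the grip in N (left out, the last holds). Time passes only in rows, so rows that repeat a pose let the fingers close. It gives the time, the measured TCP pose, the force and the opening at its end, in the units of the state.
- arm.observe(): the state, without advancing time (a new reading comes with each control period).
- imaging.get_image(name): name is "side" or "top" or "wrist"; returns a dict with "pixels" (384x512x3 uint8, red, green, blue), "fx", "fy", "cx", "cy" (pixels), "R" (3x3) and "t" (3): a world point X has camera coordinates R X + t. Camera axes: x right, y down, z forward; pixel columns grow to the right and rows downward; lengths in m; the calibration is good to about 2 mm. A picture is of the moment at which its call begins. There is no depth.
- finish_job(): hands the job in, once; it reports no verdict.
The state is a dict: "time": time; "q": joint angles; "dq": joint speeds; "effort": joint torques, N m; "tcp_pos": TCP position; "tcp_rot": TCP orientation; "force": force on the tool from outside, world axes, zero at the start; "ft_torque": the same for the moment, N m; "finger_gap": finger opening in m.
Only numpy, scipy, OpenCV 4.12 (cv2) and the standard library are available. Lean on these libraries where they do the work, as an engineer would, in place of code of your own. Each camera call takes 0.05 s, during which the arm holds its last target.

TASK

Slide the brass strip along its groove until its end sticks well out past the open end of the board, pinch it there, lift it out and lay it on the sloping bed of the filing jig, flat between the guides with its low end fully home against the stop. Let go of it, and only then swing the hold-down bar round until it lies across the strip. Leave the strip in place with the hand clear, never let it fall to the bench, and do not disturb the resonator, the jar or the wood offcut.

Things in the scene. Friction and masses are not known exactly. Their poses are not given: they have to be found in the camera images.
- board: Fixed wooden block, 240 mm long (own x), 110 mm wide, red base; origin: centre of its underside, on the bench. A groove 56 mm wide runs along own x, floor 70 mm above the bench, side rails 4 mm higher (dark wood; small steel inlays in them are decoration). The groove is open at x = +120 mm and closed by a 4 mm high bar at x = -120 to -110 mm.
- groove_mouth (a point): Middle of the open end of the groove, at the height of the groove floor; axes as the board's. Beyond it there is free space down to the bench.
- strip: Loose brass strip, 140 (own x) x 52 x 4 mm, about 0.24 kg, in the groove, top flush with the rails, so its sides cannot be gripped there. Origin: centre of its underside, z up. Its +x end starts 8 to 30 mm inside the groove's open end; behind its -x end at least 55 mm of groove is bare, where closed fingertips can stand and push it.
- jig: Fixed filing jig on a green base plate 200 x 150 x 10 mm. Origin on the bench, 70 mm before the bed's origin; own x is the level direction in which the bed rises (away from the robot), z vertical.
- bed: The jig's steel bed, fixed, sloping 35 degrees. Origin: point of its surface under the centre of a fully home strip, 85 mm above the bench. Own x up the slope (away from the robot), y level, z square to the surface (z = 0). Bed 44 mm wide, x = -80 to +25 mm, so the upper 45 mm of a seated strip is free at its sides and below.
- holddown (a joint): Angle of the hold-down bar about its pivot, axis = the bed's z. 0: bar points down the slope (bed -x) beside the bed, clear of it; 1.57: it lies across the strip (towards bed -y). Range 0 to 1.65; it starts at 0 to 0.25, moves with light friction (about 0.06 N m) and stays where it is left.
- holddown_pivot (a point): Pivot of the hold-down bar, at bed (-5, +50, +7) mm; the bar's underside is 7 mm above the bed surface, so it passes 3 mm over the strip. Bar 74 mm long, 16 mm wide, 6 mm thick, black.
- holddown_knob (a point): Middle of the red round knob on the bar, 56 mm from the pivot axis: 18 mm diameter, 32 mm high, axis square to the bed; this point is 29 mm above the bed surface and the knob reaches from 13 to 45 mm above it.
- resonator: Bystander: upright aluminium resonator, 140 mm high, foot 60 mm across. Origin: centre of its foot.
- jar: Bystander: amber jar, 64 mm across, 85 mm high. Origin: centre of its underside.
- offcut: Bystander: dark wood offcut 120 by 70 by 40 mm. Origin: centre of its underside.
- bed_stop (a point): Middle of the face of the stop at the low end of the bed, at bed (-70, 0, 0) mm; the stop is 44 mm wide and 5 mm high. Just above it two side guides, 5 mm high, run from bed x = -65 to -15 mm, inner faces at y = -29 and +29 mm.
Things that resemble listed ones, but are neither listed nor needed, are in the scene too. Of the things like the strip, leave any that is green or purple; of the rest the larger one is meant.

How it is judged:
By the outcome, as a careful person would: the job done as asked, in the order asked, and still so for the second after the job is handed in, with the robot touching nothing.
It also fails if it takes over 58 s, if anything falls off the work surface, if the arm or the gripper's body presses on something with over 40 N, if the wrist force passes 120 N, or if a joint passes its speed limit or range.

## Working session

There is one attempt and no reset: what is moved stays moved. The work goes in short steps, Python scripts to look and compute and a tool call to move; the robot and the scene stay as the last step left them, time stands still between calls to the robot, and variables do not carry over. Pictures are saved under pics/ and viewed, and the job is handed in when it is done.

Besides the shell and the picture viewer there is one more tool, called after ">>>" in YAML: its name, and indented under it one key for each argument. jog_arm: Moves the arm, as the interface text tells. Shifts and turns lie within -1 to 1; 1 stands for 0.12 m of shift or 1.5 rad of turn. Its arguments: {"type":"object","properties":{"motion":{"type":"array"},"grip_force":{"type":"number"}},"required":["motion"]}

```bash
ls; mkdir -p pics
python3 - <<'E'
from rig import arm, imaging
import cv2, json
s=arm.observe(); print(s)
for n in ["side","top","wrist"]:
    d=imaging.get_image(n); cv2.imwrite(f"pics/{n}0.png",d["pixels"][:,:,::-1])
    print(n,d["fx"],d["fy"],d["cx"],d["cy"],d["R"],d["t"])
E
```

```text
pics
{'time': 0.0, 'q': array([-59.63360736,  28.75304542, -24.45195   ,  88.88993431,
        12.64949851,  65.21748175, -12.04914286]), 'dq': array([-0.0129753 ,  0.03712078,  0.0516201 ,  0.01326604, -0.01455165,
        0.01523961,  0.02307646]), 'effort': array([ 6.72902679e-04, -5.69524598e+01, -5.81603363e+00, -2.80933821e+01,
        1.06496410e-02,  1.20800757e-02, -3.55542070e-06]), 'tcp_pos': array([0.17122723, 0.62631497, 0.21087671]), 'tcp_rot': array([-1.79995128e+02,  1.07497470e-01,  7.47150375e+01]), 'force': array([-0.48151204,  0.48291751, -0.36970536]), 'ft_torque': array([ 0.02694793, -0.03993612,  0.0135962 ]), 'finger_gap': 0.08578904140342047}
side 350.68228847559783 350.68228847559783 260.26287672761254 191.31415784967984 [[ 0.94579743 -0.32429443  0.01733056]
 [-0.18134968 -0.57166533 -0.80019438]
 [ 0.26940586  0.75367889 -0.59949029]] [-0.48686862  0.15148802  1.1079794 ]
top 349.3243588512388 349.3243588512388 254.29075272064563 194.24044411961552 [[-0.00481062 -0.99998539 -0.0024673 ]
 [-0.99129024  0.00509348 -0.13159682]
 [ 0.13160747  0.00181275 -0.99130025]] [-0.00923378  0.54502609  1.04654107]
wrist 265.25308254140776 265.25308254140776 256.5905408627242 189.48629499906815 [[ 0.26534694  0.96415117 -0.0018767 ]
 [ 0.92468089 -0.253932    0.28369666]
 [ 0.27304991 -0.07701338 -0.95891224]] [-0.64876749 -0.03484053  0.37950422]
```

View pics/side0.png

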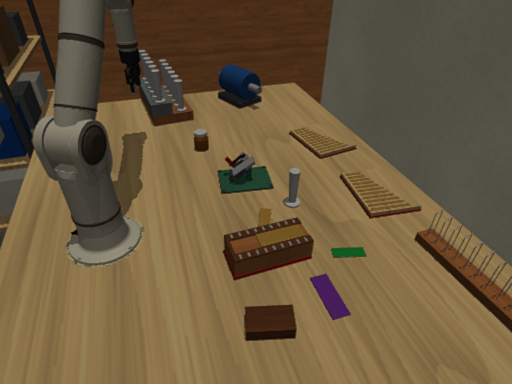

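View pics/top0.png

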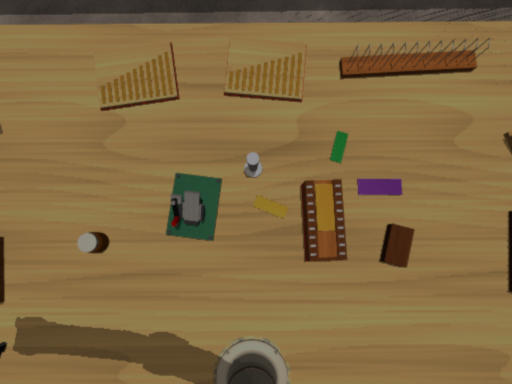

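View pics/wrist0.png

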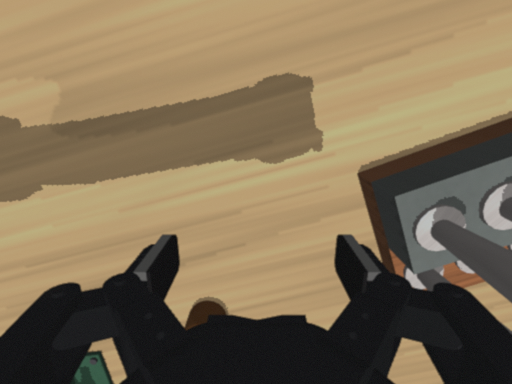

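Run:
```python
import cv2
a=cv2.imread("pics/top0.png"); 
b=cv2.resize(a[165:275,290:420],None,fx=6,fy=6,interpolation=cv2.INTER_CUBIC)[:600]
cv2.imwrite("pics/zt_board.png",b[:, :780])
cv2.imwrite("pics/zt_jig.png",cv2.resize(a[165:250,155:295],None,fx=5.6,fy=5.6,interpolation=cv2.INTER_CUBIC))
a=cv2.imread("pics/side0.png")
cv2.imwrite("pics/zs_board.png",cv2.resize(a[200:290,210:330],None,fx=6,fy=6,interpolation=cv2.INTER_CUBIC))
cv2.imwrite("pics/zs_jig.png",cv2.resize(a[145:215,205:315],None,fx=7,fy=7,interpolation=cv2.INTER_CUBIC))
```

```text
(no output)
```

View pics/zt_board.png

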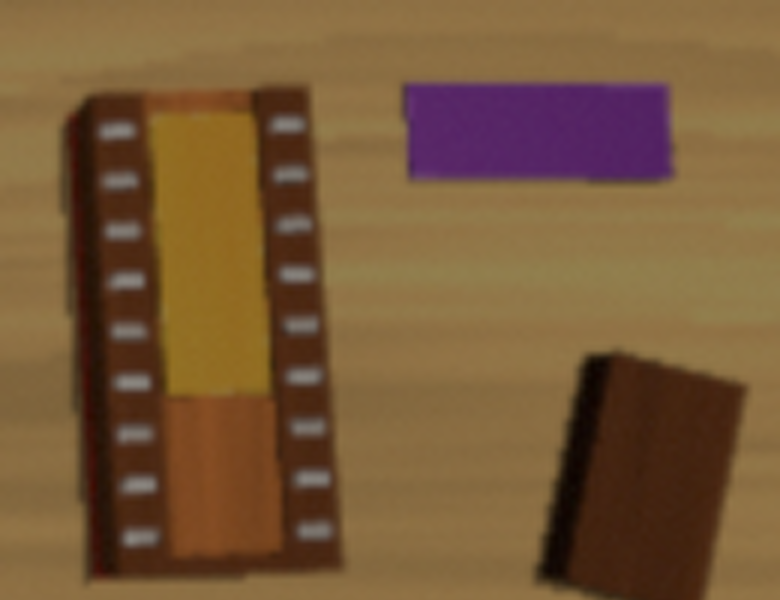

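View pics/zt_jig.png

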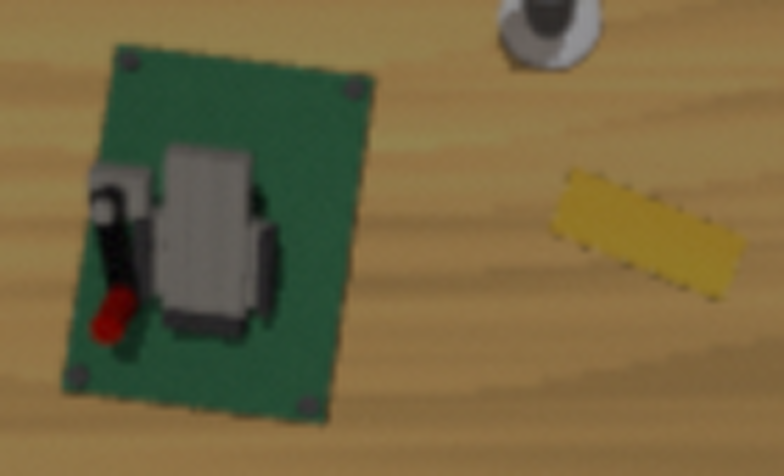

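View pics/zs_board.png

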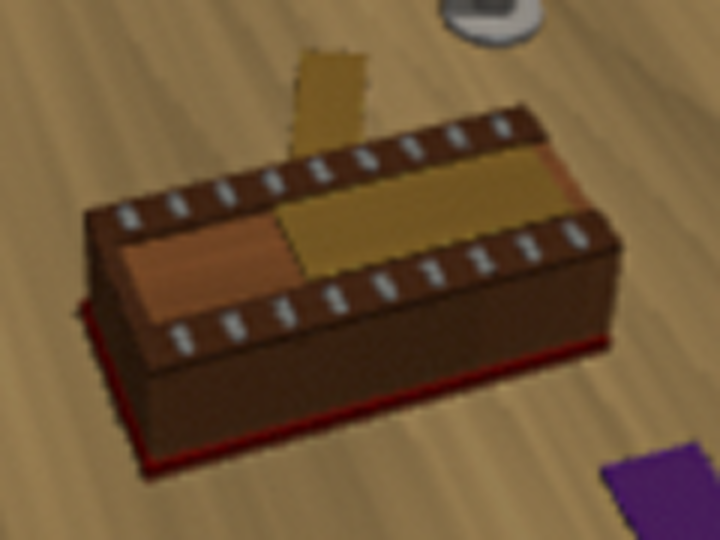

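View pics/zs_jig.png

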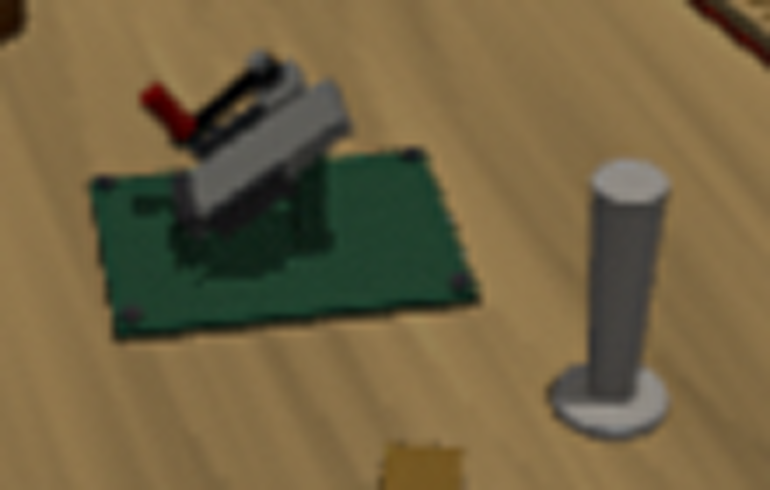

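```bash
cat > h.py <<'E'
import numpy as np, cv2, json
from scipy.optimize import least_squares
from scipy.spatial.transform import Rotation as Rot
def proj(c,X):
    p=np.atleast_2d(X)@np.array(c["R"]).T+np.array(c["t"])
    return np.c_[c["fx"]*p[:,0]/p[:,2]+c["cx"],c["fy"]*p[:,1]/p[:,2]+c["cy"]]
def T(x,y,yaw,P,z=0):
    return np.atleast_2d(P)@Rot.from_euler('z',yaw,degrees=True).as_matrix().T+np.array([x,y,z])
def z(pts,s,off): return (np.array(pts,float)+.5)/s-.5+np.array(off)
def fit(obs,cams,x0):
    # obs: list (cam, local pt, px)
    def f(p):
        return np.concatenate([(proj(cams[c],T(*p,P))-np.array(u)).ravel() for c,P,u in obs])
    r=least_squares(f,x0,loss='soft_l1'); return r.x,f(r.x).reshape(-1,2)
b35=np.radians(35)
def bedpts(jig,P):  # bed coordinates m-> world, jig=(x,y,yaw)
    P=np.atleast_2d(P); R=Rot.from_euler('y',-35,degrees=True).as_matrix()
    return T(*jig,P@R.T+np.array([.07,0,.085]))
E
cat > m1.py <<'E'
from h import *
from rig import imaging
cams={n:imaging.get_image(n) for n in ["top","side"]}
import pickle; pickle.dump(cams,open("cams.pkl","wb"))
zt=lambda p:z([p],6,(290,165)); zs=lambda p:z([p],6,(210,200))
H=.074
o=[("top",(.12,-.055,H),zt((310,88))),("top",(-.12,-.055,H),zt((343,570))),("top",(-.12,.055,H),zt((110,574))),("top",(.12,.055,H),zt((92,96))),
("side",(.12,.055,H),zs((522,106))),("side",(.12,-.055,H),zs((620,245))),("side",(-.12,-.055,H),zs((150,370))),("side",(-.12,.055,H),zs((87,210))),
("side",(-.12,-.055,0),zs((150,478))),("side",(.12,-.055,0),zs((608,345)))]
p,r=fit(o,cams,[.6,-.2,0]); print("board",p); print(r.round(2).tolist())
def stripx(q):
    g=[]
    return g
loc=[(-.07,.026,.074),(-.07,-.026,.074),(.07,.026,.074),(.07,-.026,.074)]
o2=[("top",l,zt(u)) for l,u in zip(loc,[(167,394),(271,394),(150,112),(255,112)])]+[("side",l,zs(u)) for l,u in zip(loc,[(275,207),(305,278),(540,148),(585,212)])]
ps,r=fit(o2,cams,[.6,-.2,0]); print("strip",ps); print(r.round(2).tolist())
d=Rot.from_euler('z',-p[2],degrees=True).as_matrix()@np.array([ps[0]-p[0],ps[1]-p[1],0]); print("strip in board",d)
zt=lambda p:z([p],5.6,(155,165)); zs=lambda p:z([p],7,(205,145))
loc=[(.1,.075,.01),(.1,-.075,.01),(-.1,-.075,.01),(-.1,.075,.01)]
for sh in (0,):
    o=[("top",np.array(l)+[sh,0,0],zt(u)) for l,u in zip(loc,[(117,45),(375,75),(327,423),(63,391)])]+[("side",np.array(l)+[sh,0,0],zs(u)) for l,u in zip(loc,[(430,152),(478,298),(115,330),(92,180)])]
    j,r=fit(o,cams,[.6,.2,0]); print("jig plate centre",j); print(r.round(2).tolist())
b=[("bed tl",(.025,.022,0)),("bed tr",(.025,-.022,0)),("stop l",(-.07,.022,.005)),("stop r",(-.07,-.022,.005)),("g",(-.015,.029,.005)),("pivot",(-.005,.05,.013))]
for n,P in b:
    X=bedpts(j,P); print(n,X,"top zoom",((proj(cams["top"],X)-[155,165])*5.6).round(),"side zoom",((proj(cams["side"],X)-[205,145])*7).round())
E
python3 m1.py
```

```text
board [ 0.46272133 -0.22060046  1.43767134]
[[-0.31, -0.01], [-0.66, 0.79], [0.45, 1.27], [-0.56, -0.25], [1.04, -0.44], [0.94, -0.01], [-0.17, 0.15], [-0.65, -0.05], [0.54, -0.03], [0.28, 0.86]]
strip [ 0.50207087 -0.22111123  0.65896999]
[[-0.56, 0.05], [-0.25, -0.25], [0.41, 0.16], [0.24, -0.12], [0.2, 0.03], [1.17, 0.33], [-0.62, -0.31], [-0.74, 0.32]]
strip in board [ 0.03932433 -0.00149787  0.        ]
jig plate centre [ 0.51172703  0.17880856 -7.68776076]
[[0.12, -0.4], [0.41, 0.17], [-0.06, 0.66], [-0.36, 0.14], [-0.23, -0.65], [1.09, -0.45], [0.36, 0.44], [-0.37, -0.14]]
bed tl [[0.60433563 0.18850706 0.09933941]] top zoom [[174.  38.]] side zoom [[433.  61.]]
bed tr [[0.59844955 0.14490254 0.09933941]] top zoom [[257.  48.]] side zoom [[450. 102.]]
stop l [[0.52437354 0.19930097 0.04894541]] top zoom [[169. 200.]] side zoom [[289. 151.]]
stop r [[0.51848746 0.15569645 0.04894541]] top zoom [[249. 210.]] side zoom [[302. 194.]]
g [[0.56995837 0.20021106 0.08049211]] top zoom [[157. 108.]] side zoom [[366.  89.]]
pivot [[0.57633816 0.22054033 0.09278109]] top zoom [[114.  93.]] side zoom [[366.  50.]]
```

```bash
cat >> h.py <<'E'
def go(goal,eul=None,Rg=None):
    """print scaled shift/turn from measured pose to goal"""
    from rig import arm
    s=arm.observe(); R0=Rot.from_euler('xyz',s['tcp_rot'],degrees=True)
    if Rg is None: Rg=Rot.from_euler('xyz',eul,degrees=True) if eul is not None else R0
    d=R0.inv().apply(np.array(goal)-s['tcp_pos'])
    a=(R0.inv()*Rg).as_rotvec()
    print("shift/0.12:",(d/.12).round(3),"turn/1.5:",(a/1.5).round(3),"mm",np.linalg.norm(d)*1e3,"deg",np.degrees(np.linalg.norm(a)).round(1))
E
python3 - <<'E'
from h import *
import pickle
cams=pickle.load(open("cams.pkl","rb"))
p0=np.array([0.51172703,0.17880856,-7.68776076])
for sh in (-.06,-.065,-.07):
    j=np.r_[T(*p0,[sh,0,0])[0,:2],p0[2]]; print(sh,j)
    for n,P in [("bed tl",(.025,.022,0)),("bed tr",(.025,-.022,0)),("stop l",(-.07,.022,.005)),("stop r",(-.07,-.022,.005)),("pivot",(-.005,.05,.013))]:
        X=bedpts(j,P); print(n,"top zoom",((proj(cams["top"],X)-[155,165])*5.6).round()[0],"side zoom",((proj(cams["side"],X)-[205,145])*7).round()[0])
go([.45,.3,.33],[180,0,90])
E
```

```text
-0.06 [ 0.45226632  0.18683503 -7.68776076]
bed tl top zoom [156. 150.] side zoom [326.  70.]
bed tr top zoom [239. 161.] side zoom [340. 112.]
stop l top zoom [152. 309.] side zoom [182. 161.]
stop r top zoom [232. 320.] side zoom [192. 205.]
pivot top zoom [ 96. 205.] side zoom [260.  59.]
-0.065 [ 0.44731126  0.1875039  -7.68776076]
bed tl top zoom [154. 159.] side zoom [317.  71.]
bed tr top zoom [238. 170.] side zoom [331. 113.]
stop l top zoom [150. 318.] side zoom [173. 162.]
stop r top zoom [231. 329.] side zoom [183. 206.]
pivot top zoom [ 95. 214.] side zoom [251.  60.]
-0.07 [ 0.4423562   0.18817277 -7.68776076]
bed tl top zoom [153. 169.] side zoom [308.  71.]
bed tr top zoom [236. 180.] side zoom [322. 114.]
stop l top zoom [149. 328.] side zoom [164. 163.]
stop r top zoom [229. 338.] side zoom [174. 206.]
pivot top zoom [ 93. 224.] side zoom [242.  61.]
shift/0.12: [-2.015  2.958 -0.987] turn/1.5: [-0.     0.001 -0.178] mm 445.503468669519 deg 15.3
```

>>> jog_arm:
  motion:
    - {"dx":-0.2,"dy":0.3,"dz":-0.35,"claw":1}
    - {"dx":-0.5,"dy":0.6,"dz":-0.7,"claw":1}
    - {"dx":-0.8,"dy":0.9,"dz":-0.95,"claw":1}

```text
validation failed for argument at $.mo...
```

>>> jog_arm:
  motion:
    - {"dx":-0.4,"dy":0.4,"dz":0,"claw":1}
    - {"dx":-0.7,"dy":0.7,"dz":0,"claw":1}
    - {"dx":-1,"dy":1,"dz":0,"claw":1}

```text
validation failed for argument at $.mo...
```

>>> jog_arm:
  motion:
    - {"dx":-0.3,"dy":0.4,"dz":0,"claw":1}
    - {"dx":-0.6,"dy":0.7,"dz":0,"claw":1}
    - {"dx":-0.9,"dy":1,"dz":0,"claw":1}

```text
validation failed for argument at $.mo...
```

```bash
python3 -c "
from h import *
go([.45,.18,.33],[180,0,90])
from rig import arm;s=arm.observe();print(s['q'],s['finger_gap'])"
```

```text
shift/0.12: [-2.979  3.222 -0.986] turn/1.5: [-0.     0.001 -0.178] mm 539.6945629498704 deg 15.3
[-59.63362801  28.72936076 -24.46090263  88.85932859  12.65079169
  65.22229735 -12.04528814] 0.08553491231820703
```

>>> jog_arm:
  motion:
    - {"dx":-0.2,"dy":0.3,"dz":-0.35,"ax":0,"ay":0,"az":0,"claw":1}
    - {"dx":-0.5,"dy":0.6,"dz":-0.7,"ax":0,"ay":0,"az":0,"claw":1}
    - {"dx":-0.8,"dy":0.9,"dz":-0.95,"ax":0,"ay":0,"az":0,"claw":1}

```text
time: 0.62
tcp_pos: [0.2506, 0.505, 0.3268]
tcp_rot: [-180.0, -0.0, 74.8]
force: [0.8, 0.2, 0.4]
finger_gap: 0.0319
```

>>> jog_arm:
  motion:
    - {"dx":-0.4,"dy":0.4,"dz":0,"ax":0,"ay":0,"az":-0.06,"claw":1}
    - {"dx":-0.7,"dy":0.7,"dz":0,"ax":0,"ay":0,"az":-0.12,"claw":1}
    - {"dx":-1,"dy":1,"dz":0,"ax":0,"ay":0,"az":-0.18,"claw":1}

```text
time: 1.0
tcp_pos: [0.3359, 0.3555, 0.3271]
tcp_rot: [180.0, -0.0, 90.3]
force: [0.4, -0.3, -0.2]
finger_gap: 0.0001
```

>>> jog_arm:
  motion:
    - {"dx":-0.3,"dy":0.4,"dz":0,"ax":0,"ay":0,"az":0,"claw":1}
    - {"dx":-0.7,"dy":0.7,"dz":0,"ax":0,"ay":0,"az":0,"claw":1}
    - {"dx":-1,"dy":0.9,"dz":0,"ax":0,"ay":0,"az":0,"claw":1}

```text
time: 1.38
tcp_pos: [0.4462, 0.2334, 0.3271]
tcp_rot: [179.9, 0.0, 90.2]
force: [0.5, 0.8, -0.2]
finger_gap: -0.0
```

```bash
python3 -c "
from h import *
go([.45,.18,.33],[180,0,90])
from rig import arm;s=arm.observe();print(s['time'],s['tcp_pos'],s['tcp_rot'],s['q'],s['finger_gap'])"
```

```text
shift/0.12: [-0.445  0.03  -0.024] turn/1.5: [0.001 0.    0.002] mm 53.65338024722539 deg 0.2
1.375 [0.44624346 0.23344519 0.32713896] [1.79927871e+02 5.83505947e-03 9.01871177e+01] [-19.59092651   6.57188962 -12.13928392 101.25255186   1.49265254
  72.26841409  58.08107114] -1.1566308096245963e-05
```

>>> jog_arm:
  motion:
    - {"dx":-0.42,"dy":0,"dz":0.1,"ax":0,"ay":0,"az":0,"claw":1}
    - {"dx":-0.42,"dy":0,"dz":0.1,"ax":0,"ay":0,"az":0,"claw":1}

```text
time: 1.62
tcp_pos: [0.4466, 0.1779, 0.3142]
tcp_rot: [-180.0, 0.2, 89.7]
force: [-0.3, 0.1, 0.3]
finger_gap: -0.0004
```

```bash
cat > snap.py <<'E'
import sys,pickle,cv2
from rig import arm,imaging
for n in sys.argv[2:]:
    d=imaging.get_image(n); nm=f"{n}_{sys.argv[1]}"
    cv2.imwrite(f"pics/{nm}.png",cv2.resize(d["pixels"][:,:,::-1],(768,576),interpolation=cv2.INTER_CUBIC)); pickle.dump(d,open(f"pics/{nm}.pkl","wb"))
s=arm.observe();print(s['time'],s['tcp_pos'],s['tcp_rot'],s['q'].round(1),s['force'])
E
python3 snap.py jig1 wrist
```

```text
1.675 [0.44645018 0.18091827 0.3147974 ] [1.79968915e+02 4.37698270e-02 8.99424631e+01] [-16.    4.5  -9.9 105.    0.9  70.5  63.8] [-0.13714292  0.01230181  0.39274555]
```

View pics/wrist_jig1.png

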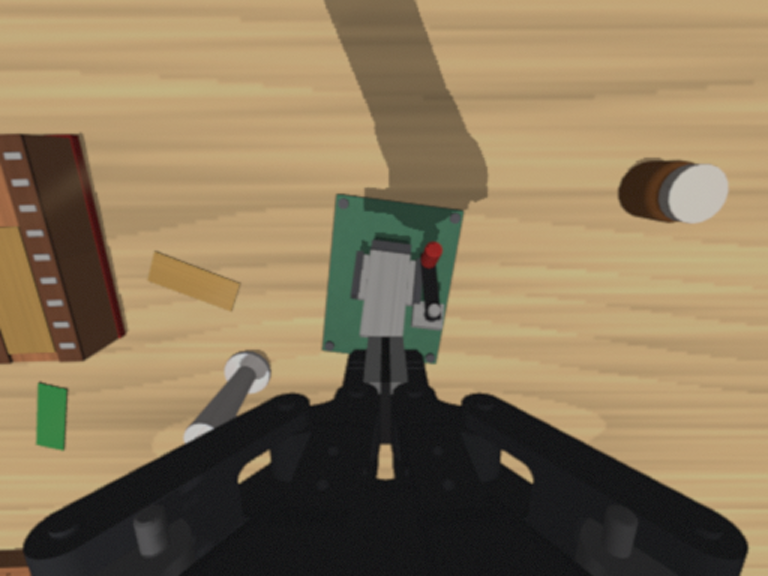

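Run:
```python
import pickle,cv2
d=pickle.load(open("pics/wrist_jig1.pkl","rb"))["pixels"][:,:,::-1]
c=d[125:245,208:318]
c=cv2.convertScaleAbs(c,alpha=1.5)
cv2.imwrite("pics/zw.png",cv2.resize(c,None,fx=5,fy=5,interpolation=cv2.INTER_CUBIC))
```

```text
(no output)
```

View pics/zw.png

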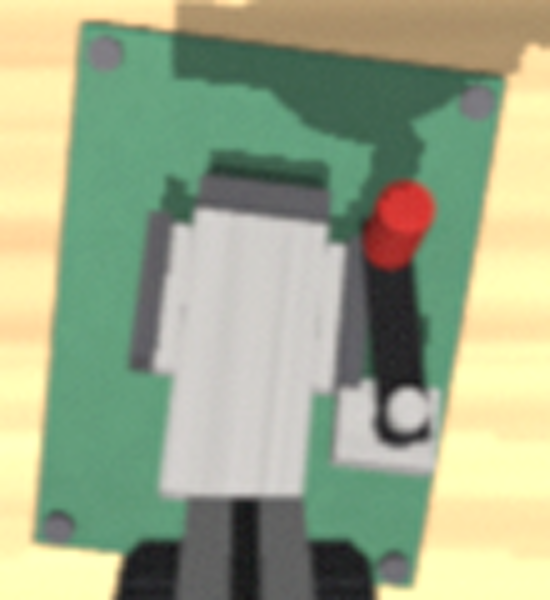

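```bash
cat > m2.py <<'E'
from h import *
import pickle
cams=pickle.load(open("cams.pkl","rb")); cams["w"]=pickle.load(open("pics/wrist_jig1.pkl","rb"))
zw=lambda p:z([p],5,(208,125))[0]; zt=lambda p:z([p],5.6,(155,165))[0]; zs=lambda p:z([p],7,(205,145))[0]
# plate
loc=[(-.1,-.075,.01),(-.1,.075,.01),(.1,-.075,.01),(.1,.075,.01)]
o=[("w",l,zw(u)) for l,u in zip(loc,[(82,22),(503,75),(35,543),(412,586)])]
p,r=fit(o,cams,[.5,.18,-7]); print("plate w",p,r.round(2).tolist())
B=[("w",(-.07,-.022,.005),zw((197,207))),("w",(-.07,.022,.005),zw((328,220))),("w",(-.065,-.029,.005),zw((172,216))),("w",(-.015,-.029,.005),zw((157,371))),("w",(-.015,.029,.005),zw((335,388))),("w",(.025,-.022,0),zw((160,495)))]
BT=[("top",(.025,.022,0),zt((167,147))),("top",(.025,-.022,0),zt((250,152))),("top",(-.07,.022,.005),zt((165,316))),("top",(-.07,-.022,.005),zt((245,325)))]
def fb(B):
    f=lambda q:np.concatenate([proj(cams[c],bedpts(q,P))[0]-u for c,P,u in B])
    r=least_squares(f,[.44,.188,-7],loss='soft_l1'); print("jig",r.x,f(r.x).reshape(-1,2).round(2).tolist()); return r.x
j=fb(B); fb(BT); j=fb(B+BT)
for nm,P in [("bed o",(0,0,0)),("knob0",(-.061,.05,.029)),("pivot",(-.005,.05,.007))]: print(nm,bedpts(j,P))
R=Rot.from_euler('z',-j[2],degrees=True).as_matrix(); print("plate centre in jig",R@np.r_[p[:2]-j[:2],0])
# knob: angle
for a in (0,.1,.2,.25):
    for h in (.013,.045):
        P=(-.005-.056*np.cos(a),.05-.056*np.sin(a),h); print(a,h,((proj(cams["w"],bedpts(j,P))[0]-[208,125])*5).round())
E
python3 m2.py
```

```text
plate w [ 0.51044428  0.18121019 -7.54013994] [[-0.93, -0.71], [1.09, -0.22], [-0.8, 0.57], [0.7, 0.84]]
jig [ 0.45267964  0.18410153 -7.23436561] [[-0.28, 0.04], [0.17, 0.61], [0.1, 0.54], [-0.62, -1.23], [0.41, -0.42], [0.14, 0.16]]
jig [ 0.4532261   0.18052156 -6.3062998 ] [[-0.16, 0.7], [-0.04, 1.37], [0.05, -0.97], [0.15, -1.05]]
jig [ 0.45274891  0.1837011  -7.24721069] [[-0.53, 0.08], [-0.07, 0.65], [-0.14, 0.58], [-0.88, -1.19], [0.15, -0.37], [-0.13, 0.2], [-0.73, 0.8], [-0.64, 1.72], [-0.93, -0.92], [-0.86, -0.76]]
bed o [[0.52218969 0.17487055 0.085     ]]
knob0 [[0.46242731 0.23287299 0.07376725]]
pivot [[0.52045123 0.22549429 0.08786618]]
plate centre in jig [0.05754867 0.00480729 0.        ]
0 0.013 [413. 248.]
0 0.045 [433. 208.]
0.1 0.013 [396. 246.]
0.1 0.045 [415. 207.]
0.2 0.013 [378. 247.]
0.2 0.045 [396. 207.]
0.25 0.013 [370. 248.]
0.25 0.045 [387. 208.]
```

>>> jog_arm:
  motion:
    - {"dx":-0.5,"dy":0,"dz":0,"ax":0,"ay":0,"az":0,"claw":1}
    - {"dx":-1,"dy":0,"dz":0,"ax":0,"ay":0,"az":0,"claw":1}

```text
time: 1.92
tcp_pos: [0.4464, 0.0614, 0.3152]
tcp_rot: [179.9, 0.0, 90.2]
force: [0.4, -0.3, -0.4]
finger_gap: -0.0002
```

>>> jog_arm:
  motion:
    - {"dx":-0.5,"dy":0,"dz":0,"ax":0,"ay":0,"az":0,"claw":1}
    - {"dx":-1,"dy":0,"dz":0,"ax":0,"ay":0,"az":0,"claw":1}

```text
time: 2.17
tcp_pos: [0.4473, -0.0588, 0.3159]
tcp_rot: [179.8, 0.0, 90.4]
force: [1.7, -0.1, -0.2]
finger_gap: -0.0
```

>>> jog_arm:
  motion:
    - {"dx":-0.5,"dy":0,"dz":0,"ax":0,"ay":0,"az":0,"claw":1}
    - {"dx":-1,"dy":0,"dz":0,"ax":0,"ay":0,"az":0,"claw":1}

```text
time: 2.42
tcp_pos: [0.449, -0.1791, 0.3165]
tcp_rot: [179.7, 0.0, 90.5]
force: [0.9, -1.0, -0.1]
finger_gap: -0.0002
```

```bash
python3 -c "
from h import *
go([.46,-.22,.25],[180,0,91.2])
from rig import arm;s=arm.observe();print(s['time'],s['tcp_pos'],s['tcp_rot'],s['q'],s['finger_gap'])"
```

```text
shift/0.12: [-0.342  0.086  0.555] turn/1.5: [ 0.003  0.    -0.008] mm 78.86106846234573 deg 0.7
2.425 [ 0.44898455 -0.17911631  0.31653009] [1.79714043e+02 2.07872544e-03 9.05357587e+01] [  7.68514816   3.94935894  11.58867792 105.49804772  -0.94237897
  70.36549105 110.09553845] -0.00020621985682346951
```

>>> jog_arm:
  motion:
    - {"dx":-0.34,"dy":0.09,"dz":0.35,"ax":0.003,"ay":0,"az":-0.008,"claw":1}
    - {"dx":-0.34,"dy":0.09,"dz":0.55,"ax":0.003,"ay":0,"az":-0.008,"claw":1}
    - {"dx":-0.34,"dy":0.09,"dz":0.55,"ax":0.003,"ay":0,"az":-0.008,"claw":1}

```text
time: 2.8
tcp_pos: [0.4599, -0.2182, 0.2488]
tcp_rot: [-179.8, -0.1, 91.3]
force: [-0.2, 0.6, 1.3]
finger_gap: -0.0004
```

```bash
python3 snap.py b1 wrist
```

```text
2.85 [ 0.46092538 -0.21831543  0.25035056] [-1.79957746e+02 -4.78897500e-02  9.13481712e+01] [ 10.5  10.4  13.5 107.2  -2.7  62.8 116.3] [0.11328489 0.24114777 0.65466729]
```

View pics/wrist_b1.png

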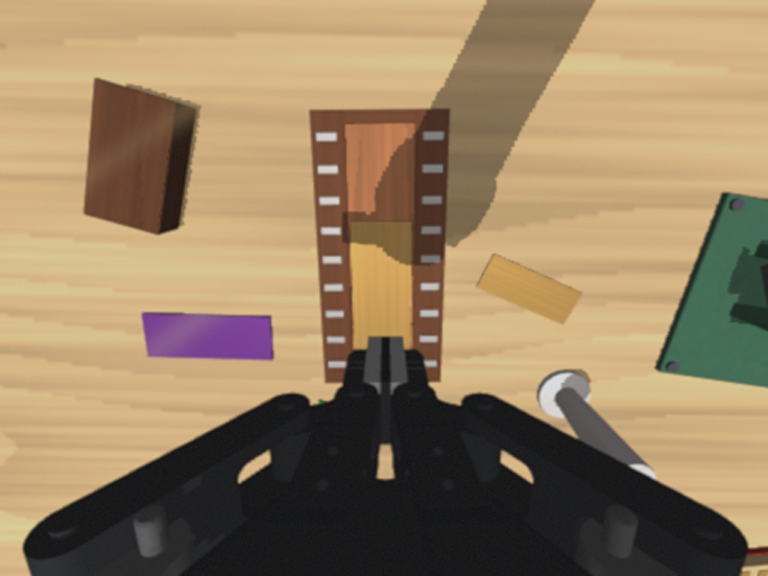

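Run:
```python
from h import *
import pickle
c=pickle.load(open("pics/wrist_b1.pkl","rb")); cams={"w":c}
zw=lambda p:z([p],1.5,(0,0))[0]
o=[("w",l,zw(u)) for l,u in zip([(-.12,-.055,.074),(-.12,.055,.074),(.12,.055,.074),(.12,-.055,.074),(-.11,-.028,.07),(-.11,.028,.07)],[(310,110),(449,109),(440,381),(325,382),(346,124),(415,123)])]
p,r=fit(o,cams,[.46,-.22,1]); print(p,r.round(2).tolist())
# ray hit for strip edge
def hit(u,h):
    R=np.array(c["R"]);t=np.array(c["t"]);C=-R.T@t; u=zw(u)
    d=R.T@np.array([(u[0]-c["cx"])/c["fx"],(u[1]-c["cy"])/c["fy"],1]); return C+d*(h-C[2])/d[2]
for u in [(350,221),(413,221)]: 
    X=hit(u,.074); print(X, (Rot.from_euler('z',-p[2],degrees=True).as_matrix()@(X-np.r_[p[:2],0])))
tgt=T(*p,[-.07,0,0])[0]; print(tgt); go([tgt[0],tgt[1],.10],[180,0,90+p[2]])
```

```text
[ 0.46304547 -0.22095528  1.59506211] [[-0.35, -0.31], [0.9, -0.31], [0.31, 0.9], [-0.21, 0.78], [-0.67, -0.27], [0.14, 0.06]]
[ 0.43062533 -0.24797204  0.074     ] [-0.03315961 -0.02610386  0.074     ]
[ 0.42952471 -0.1949273   0.074     ] [-0.03278327  0.02695096  0.074     ]
[ 0.3930726  -0.22290376  0.        ]
shift/0.12: [-0.026 -0.565  1.253] turn/1.5: [-0.    -0.001 -0.003] mm 165.0161949981449 deg 0.3
```

>>> jog_arm:
  motion:
    - {"dx":-0.02,"dy":-0.45,"dz":0.2,"ax":0,"ay":0,"az":-0.003,"claw":1}
    - {"dx":-0.026,"dy":-0.565,"dz":0.6,"ax":0,"ay":0,"az":-0.003,"claw":1}
    - {"dx":-0.026,"dy":-0.565,"dz":0.98,"ax":0,"ay":0,"az":-0.003,"claw":1}
    - {"dx":-0.026,"dy":-0.565,"dz":0.98,"ax":0,"ay":0,"az":-0.003,"claw":1}

```text
time: 3.35
tcp_pos: [0.3922, -0.2211, 0.1319]
tcp_rot: [-179.8, -0.2, 91.7]
force: [0.2, -0.1, -0.2]
finger_gap: -0.0
```

```bash
python3 -c "
from h import *
go([.3931,-.2229,.084],[180,0,91.5])
from rig import arm;s=arm.observe();print(s['time'],s['tcp_pos'],s['tcp_rot'],s['force'])"
```

```text
shift/0.12: [-0.016  0.009  0.399] turn/1.5: [-0.003 -0.002  0.003] mm 47.955426474547245 deg 0.4
3.35 [ 0.3921938 -0.2211331  0.1319143] [-1.79760738e+02 -1.63872895e-01  9.17240944e+01] [ 0.22620283 -0.14421489 -0.17557471]
```

Go down to about 2 mm over the floor, then feel.

>>> jog_arm:
  motion:
    - {"dx":-0.012,"dy":0.009,"dz":0.25,"ax":-0.003,"ay":-0.002,"az":0.002,"claw":1}
    - {"dx":-0.012,"dy":0.009,"dz":0.36,"ax":-0.003,"ay":-0.002,"az":0.002,"claw":1}
    - {"dx":-0.012,"dy":0.009,"dz":0.4,"ax":-0.003,"ay":-0.002,"az":0.002,"claw":1}
    - {"dx":-0.012,"dy":0.009,"dz":0.4,"ax":-0.003,"ay":-0.002,"az":0.002,"claw":1}

```text
time: 3.85
tcp_pos: [0.3939, -0.2227, 0.0848]
tcp_rot: [179.9, 0.0, 91.6]
force: [-1.1, -0.4, 1.1]
finger_gap: 0.0001
```

```bash
python3 snap.py b2 side wrist
```

```text
3.95 [ 0.39390264 -0.22278569  0.08484745] [1.79897257e+02 4.34855708e-02 9.15483484e+01] [ 14.3  18.   13.5 123.5  -6.6  39.1 123.9] [1.04066096 0.39500753 0.3285124 ]
```

View pics/side_b2.png

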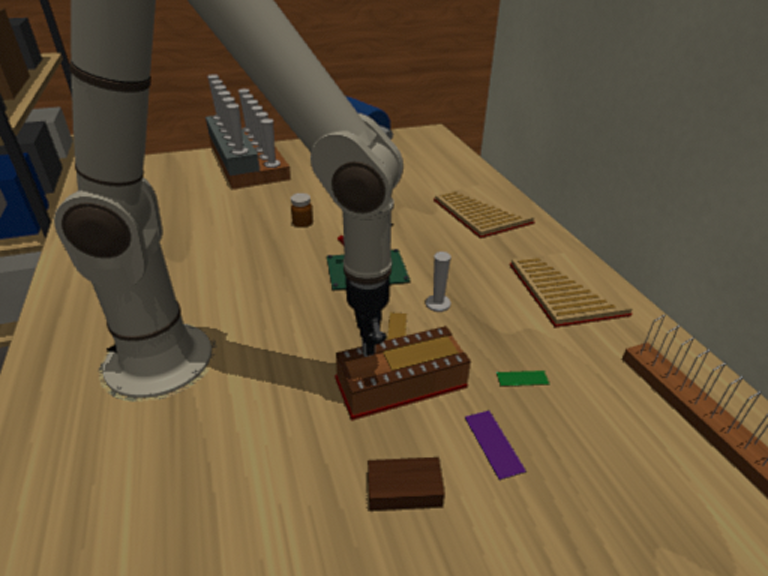

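View pics/wrist_b2.png

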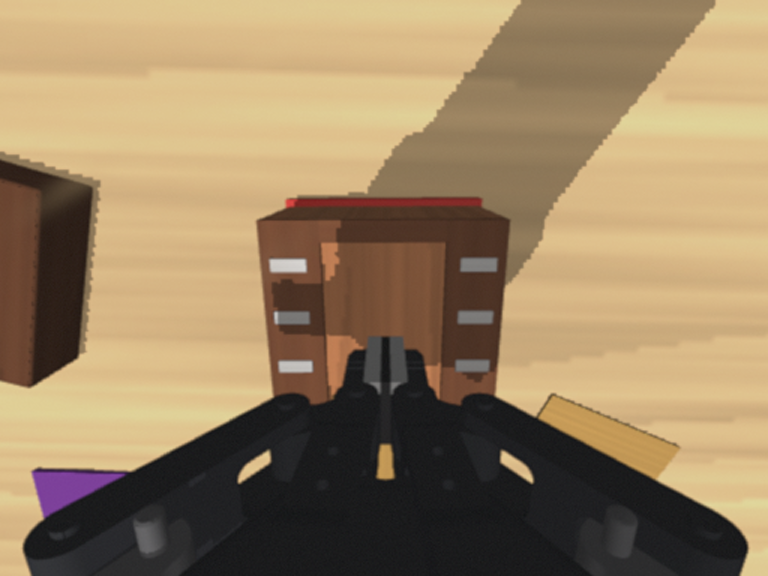

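>>> jog_arm:
  motion:
    - {"dx":0,"dy":0,"dz":0.022,"ax":0,"ay":0,"az":0,"claw":1}
    - {"dx":0,"dy":0,"dz":0.022,"ax":0,"ay":0,"az":0,"claw":1}

```text
time: 4.2
tcp_pos: [0.394, -0.2228, 0.0824]
tcp_rot: [179.9, 0.0, 91.5]
force: [0.6, -0.6, -0.5]
finger_gap: -0.0
```

```bash
python3 -c "
from h import *
from rig import arm;s=arm.observe();print(s['time'],s['tcp_pos'],s['tcp_rot'],s['force'])
p=(.463,-.221,1.55)
X=T(*p,[0.018,0,0])[0]; go([X[0],X[1],.0823],[180,0,91.6])"
```

```text
4.2 [ 0.39403578 -0.2228459   0.08238481] [1.79879417e+02 4.76446609e-02 9.15430835e+01] [ 0.59339441 -0.55261525 -0.53707993]
shift/0.12: [-0.     0.725  0.002] turn/1.5: [ 0.001  0.001 -0.001] mm 86.98896254691638 deg 0.1
```

>>> jog_arm:
  motion:
    - {"dx":0,"dy":0.13,"dz":0.002,"ax":0,"ay":0,"az":0,"claw":1}
    - {"dx":0,"dy":0.21,"dz":0.002,"ax":0,"ay":0,"az":0,"claw":1}
    - {"dx":0,"dy":0.28,"dz":0.002,"ax":0,"ay":0,"az":0,"claw":1}
    - {"dx":0,"dy":0.35,"dz":0.002,"ax":0,"ay":0,"az":0,"claw":1}
    - {"dx":0,"dy":0.42,"dz":0.002,"ax":0,"ay":0,"az":0,"claw":1}
    - {"dx":0,"dy":0.49,"dz":0.002,"ax":0,"ay":0,"az":0,"claw":1}
    - {"dx":0,"dy":0.55,"dz":0.002,"ax":0,"ay":0,"az":0,"claw":1}
    - {"dx":0,"dy":0.58,"dz":0.002,"ax":0,"ay":0,"az":0,"claw":1}

```text
time: 5.2
tcp_pos: [0.4641, -0.2209, 0.0823]
tcp_rot: [179.9, 0.1, 91.6]
force: [0.5, 0.2, 0.5]
finger_gap: -0.0004
```

```bash
python3 snap.py b3 side top
python3 - <<'E'
import cv2,numpy as np
a=cv2.imread("pics/side_b3.png")[300:440,310:500];b=cv2.imread("pics/top_b3.png")[240:400,430:540]
cv2.imwrite("pics/c3.png",np.hstack([cv2.resize(a,(480,354)),cv2.resize(b,(243,354))]))
E
```

```text
5.3 [ 0.46395825 -0.2209326   0.08226779] [1.79872199e+02 5.36316187e-02 9.15633249e+01] [ 12.1  23.5  12.5 115.4  -7.5  41.7 120.8] [-0.28464615 -1.0197941  -0.53836478]
```

View pics/c3.png

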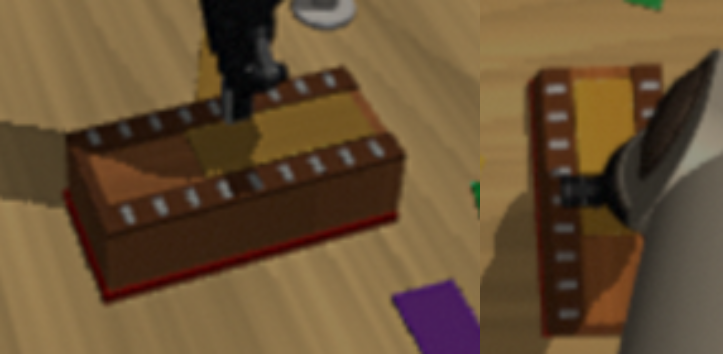

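>>> jog_arm:
  motion:
    - {"dx":0,"dy":-0.2,"dz":-0.02,"ax":0,"ay":0,"az":0,"claw":1}
    - {"dx":0,"dy":-0.45,"dz":-0.02,"ax":0,"ay":0,"az":0,"claw":1}
    - {"dx":0,"dy":-0.55,"dz":-0.01,"ax":0,"ay":0,"az":0,"claw":1}
    - {"dx":0,"dy":-0.55,"dz":0.0,"ax":0,"ay":0,"az":0,"claw":1}

```text
time: 5.8
tcp_pos: [0.3978, -0.2229, 0.0823]
tcp_rot: [179.8, 0.1, 91.5]
force: [0.2, -0.1, 0.6]
finger_gap: 0.0004
```

>>> jog_arm:
  motion:
    - {"dx":0,"dy":0,"dz":0.015,"ax":0,"ay":0,"az":0,"claw":1}
    - {"dx":0,"dy":0,"dz":0.018,"ax":0,"ay":0,"az":0,"claw":1}

```text
time: 6.05
tcp_pos: [0.3987, -0.2228, 0.08]
tcp_rot: [179.8, 0.1, 91.5]
force: [-1.1, 0.2, -0.4]
finger_gap: 0.0
```

>>> jog_arm:
  motion:
    - {"dx":0,"dy":0,"dz":0.01,"ax":0,"ay":0,"az":0,"claw":1}
    - {"dx":0,"dy":0,"dz":0.01,"ax":0,"ay":0,"az":0,"claw":1}

```text
time: 6.3
tcp_pos: [0.3989, -0.2227, 0.0786]
tcp_rot: [179.8, 0.1, 91.6]
force: [0.1, -0.3, 0.3]
finger_gap: -0.0002
```

>>> jog_arm:
  motion:
    - {"dx":0,"dy":0,"dz":0.01,"ax":0,"ay":0,"az":0,"claw":1}
    - {"dx":0,"dy":0,"dz":0.01,"ax":0,"ay":0,"az":0,"claw":1}

```text
time: 6.55
tcp_pos: [0.3989, -0.2227, 0.0773]
tcp_rot: [179.8, 0.1, 91.6]
force: [-0.2, 0.1, 0.4]
finger_gap: -0.0004
```

>>> jog_arm:
  motion:
    - {"dx":0,"dy":0,"dz":0.01,"ax":0,"ay":0,"az":0,"claw":1}
    - {"dx":0,"dy":0,"dz":0.01,"ax":0,"ay":0,"az":0,"claw":1}

```text
time: 6.8
tcp_pos: [0.3988, -0.2226, 0.076]
tcp_rot: [179.9, 0.0, 91.6]
force: [0.5, 0.5, -0.3]
finger_gap: 0.0004
```

>>> jog_arm:
  motion:
    - {"dx":0,"dy":0,"dz":0.01,"ax":0,"ay":0,"az":0,"claw":1}
    - {"dx":0,"dy":0,"dz":0.01,"ax":0,"ay":0,"az":0,"claw":1}

```text
time: 7.05
tcp_pos: [0.3987, -0.2226, 0.0748]
tcp_rot: [179.9, 0.0, 91.6]
force: [0.3, 0.2, -1.0]
finger_gap: -0.0002
```

>>> jog_arm:
  motion:
    - {"dx":0,"dy":0,"dz":0.01,"ax":0,"ay":0,"az":0,"claw":1}
    - {"dx":0,"dy":0,"dz":0.01,"ax":0,"ay":0,"az":0,"claw":1}

```text
time: 7.3
tcp_pos: [0.3986, -0.2226, 0.0734]
tcp_rot: [179.9, 0.0, 91.6]
force: [0.5, 0.0, -1.1]
finger_gap: 0.0
```

```bash
python3 snap.py b4 side wrist
python3 - <<'E'
import cv2,numpy as np
a=cv2.imread("pics/side_b4.png")[280:440,310:500]
cv2.imwrite("pics/c4.png",cv2.resize(a,None,fx=3.5,fy=3.5))
E
```

```text
7.4 [ 0.39868339 -0.22256255  0.07348332] [1.79871714e+02 4.23811623e-02 9.15714322e+01] [ 14.5  19.5  13.1 123.4  -7.2  37.7 124.1] [0.21668832 0.234558   0.20850652]
```

View pics/c4.png

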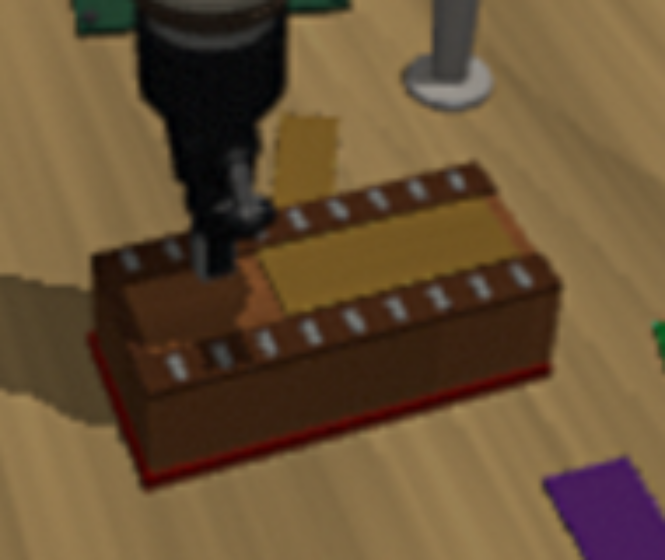

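View pics/wrist_b4.png

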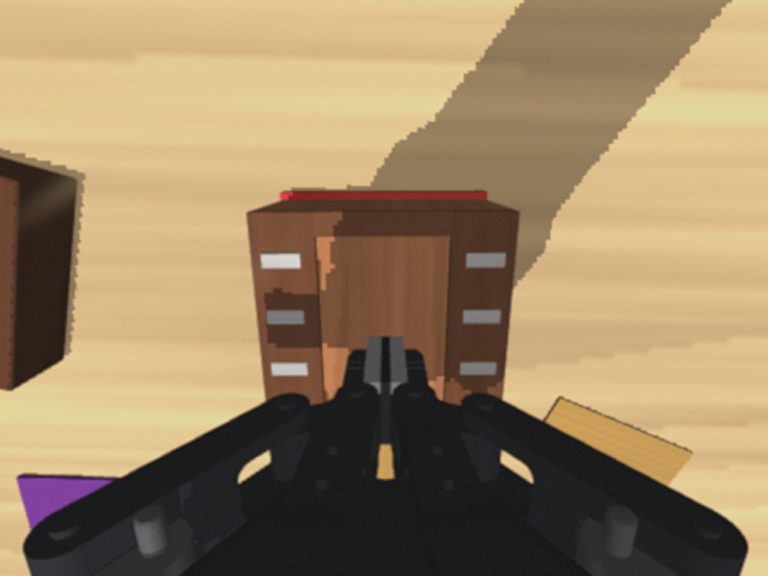

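Run:
```python
from h import *
import pickle
c=pickle.load(open("pics/side_b4.pkl","rb"));w=pickle.load(open("pics/wrist_b4.pkl","rb"))
for zz in (.062,.07,.078,.086):
    for dx,dy in ((0,0),(-.011,0),(.011,0),(0,-.012)):
        u=proj(c,[.3987+dx,-.2226+dy,zz])[0]; print(zz,dx,dy,((u*1.5-[310,280])*3.5).round(), (proj(w,[.3987+dx,-.2226+dy,zz])[0]*1.5).round())
# board z from wrist: fit with free z
zw=lambda p:z([p],1.5,(0,0))[0]
L=np.array([(-.12,-.055,.074),(-.12,.055,.074),(-.11,-.028,.07),(-.11,.028,.07)])
U=[zw(u) for u in [(247,212),(519,211),(316,237),(450,236)]]
f=lambda p:(proj(w,T(p[0],p[1],p[2],L,p[3]))-U).ravel()
r=least_squares(f,[.463,-.221,1.5,0]); print(r.x,r.fun.round(2))
```

```text
0.062 0 0 [215. 310.] [385. 329.]
0.062 -0.011 0 [196. 315.] [385. 307.]
0.062 0.011 0 [234. 306.] [384. 350.]
0.062 0 -0.012 [221. 325.] [359. 328.]
0.07 0 0 [215. 300.] [385. 336.]
0.07 -0.011 0 [195. 304.] [385. 313.]
0.07 0.011 0 [234. 295.] [384. 358.]
0.07 0 -0.012 [221. 315.] [358. 335.]
0.078 0 0 [215. 289.] [385. 344.]
0.078 -0.011 0 [195. 294.] [385. 320.]
0.078 0.011 0 [234. 285.] [384. 367.]
0.078 0 -0.012 [221. 304.] [357. 343.]
0.086 0 0 [215. 279.] [385. 352.]
0.086 -0.011 0 [195. 283.] [385. 327.]
0.086 0.011 0 [234. 274.] [384. 376.]
0.086 0 -0.012 [221. 294.] [355. 351.]
[ 4.63215682e-01 -2.21239797e-01  1.71954137e+00 -1.17568322e-03] [-0.27  0.73  0.18  0.6   0.29 -0.84 -0.2  -0.55]
```

>>> jog_arm:
  motion:
    - {"dx":0,"dy":0,"dz":0.03,"ax":0,"ay":0,"az":0,"claw":1}
    - {"dx":0,"dy":0,"dz":0.06,"ax":0,"ay":0,"az":0,"claw":1}

```text
time: 7.65
tcp_pos: [0.3987, -0.2226, 0.0661]
tcp_rot: [179.9, 0.0, 91.6]
force: [0.1, 0.3, 0.7]
finger_gap: 0.0
```

>>> jog_arm:
  motion:
    - {"dx":0,"dy":0,"dz":0.018,"ax":0,"ay":0,"az":0,"claw":1}

```text
time: 7.78
tcp_pos: [0.3985, -0.2225, 0.0635]
tcp_rot: [179.9, 0.0, 91.6]
force: [0.2, 0.2, -0.8]
finger_gap: -0.0005
```

>>> jog_arm:
  motion:
    - {"dx":0,"dy":0,"dz":0.018,"ax":0,"ay":0,"az":0,"claw":1}

```text
time: 7.9
tcp_pos: [0.3984, -0.2225, 0.0611]
tcp_rot: [179.9, 0.0, 91.6]
force: [-0.1, 0.1, -0.4]
finger_gap: 0.0003
```

```bash
python3 snap.py b5 side
python3 - <<'E'
import cv2,numpy as np
a=cv2.imread("pics/side_b5.png")[280:440,310:500]
cv2.imwrite("pics/c5.png",cv2.resize(a,None,fx=3.5,fy=3.5))
E
```

```text
7.95 [ 0.39823604 -0.22237336  0.06087063] [1.79927733e+02 1.87080785e-02 9.15706639e+01] [ 14.8  20.9  12.8 123.7  -7.7  36.  124.6] [-0.18047769 -0.04398067  0.10158202]
```

View pics/c5.png

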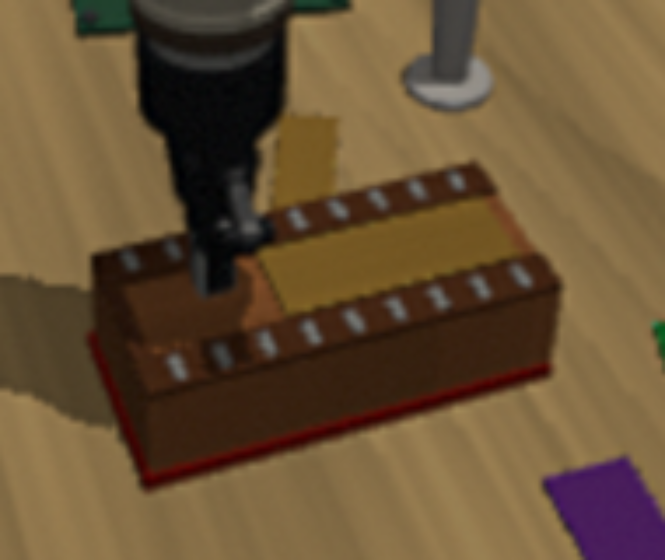

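>>> jog_arm:
  motion:
    - {"dx":0,"dy":0,"dz":0.016,"ax":0,"ay":0,"az":0,"claw":1}
    - {"dx":0,"dy":0,"dz":0.018,"ax":0,"ay":0,"az":0,"claw":1}

```text
time: 8.2
tcp_pos: [0.3982, -0.2223, 0.0586]
tcp_rot: [179.9, 0.0, 91.6]
force: [-0.2, 0.2, -0.0]
finger_gap: 0.0001
```

>>> jog_arm:
  motion:
    - {"dx":0,"dy":0,"dz":0.012,"ax":0,"ay":0,"az":0,"claw":1}

```text
time: 8.32
tcp_pos: [0.3983, -0.2224, 0.0572]
tcp_rot: [179.9, 0.0, 91.6]
force: [0.3, -0.2, 0.2]
finger_gap: 0.0001
```

>>> jog_arm:
  motion:
    - {"dx":0,"dy":0,"dz":0.012,"ax":0,"ay":0,"az":0,"claw":1}

```text
time: 8.45
tcp_pos: [0.3983, -0.2224, 0.0557]
tcp_rot: [179.9, 0.0, 91.6]
force: [0.2, -0.2, 1.1]
finger_gap: -0.0001
```

>>> jog_arm:
  motion:
    - {"dx":0,"dy":0,"dz":0.012,"ax":0,"ay":0,"az":0,"claw":1}

```text
time: 8.57
tcp_pos: [0.3984, -0.2224, 0.0542]
tcp_rot: [179.9, 0.0, 91.6]
force: [-0.3, -0.1, 0.4]
finger_gap: -0.0002
```

>>> jog_arm:
  motion:
    - {"dx":0,"dy":0,"dz":0.012,"ax":0,"ay":0,"az":0,"claw":1}

```text
time: 8.7
tcp_pos: [0.3984, -0.2224, 0.0526]
tcp_rot: [179.9, 0.0, 91.6]
force: [-0.2, -0.2, -0.1]
finger_gap: 0.0
```

```bash
python3 snap.py b6 side
python3 - <<'E'
import cv2,numpy as np
a=cv2.imread("pics/side_b6.png")[280:440,310:500]
cv2.imwrite("pics/c6.png",cv2.resize(a,None,fx=3.5,fy=3.5))
E
```

```text
8.75 [ 0.39827684 -0.22233889  0.05249089] [1.79925658e+02 1.94399537e-02 9.15776270e+01] [ 15.1  21.9  12.5 123.9  -8.1  34.9 125. ] [-1.08720992 -0.1603923   0.57715912]
```

View pics/c6.png

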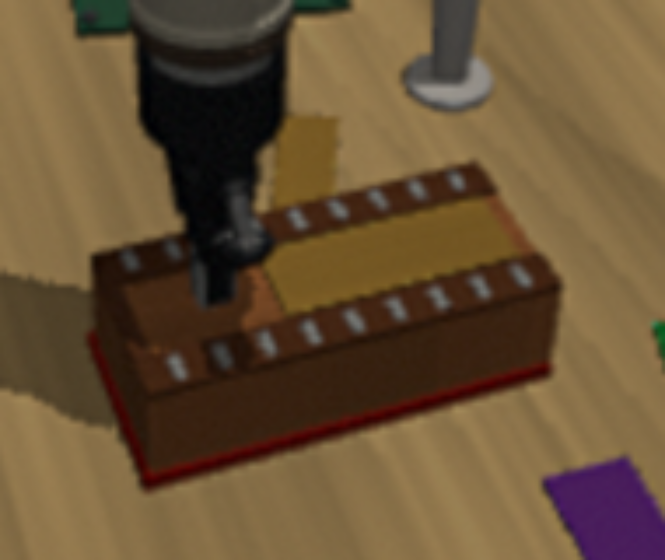

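>>> jog_arm:
  motion:
    - {"dx":0,"dy":0,"dz":0.012,"ax":0,"ay":0,"az":0,"claw":1}

```text
time: 8.88
tcp_pos: [0.3983, -0.2224, 0.051]
tcp_rot: [179.9, 0.0, 91.6]
force: [0.3, -0.3, 0.1]
finger_gap: -0.0003
```

>>> jog_arm:
  motion:
    - {"dx":0,"dy":0,"dz":0.012,"ax":0,"ay":0,"az":0,"claw":1}

```text
time: 9.0
tcp_pos: [0.3983, -0.2224, 0.0506]
tcp_rot: [179.9, -0.0, 91.6]
force: [-7.5, 3.6, 30.7]
finger_gap: 0.0001
```

>>> jog_arm:
  motion:
    - {"dx":0,"dy":0,"dz":0.01,"ax":0,"ay":0,"az":0,"claw":1}

```text
time: 9.12
tcp_pos: [0.3983, -0.2224, 0.0506]
tcp_rot: [179.9, -0.1, 91.6]
force: [-4.6, 3.1, 20.4]
finger_gap: 0.0002
```

>>> jog_arm:
  motion:
    - {"dx":0,"dy":0,"dz":-0.012,"ax":0,"ay":0,"az":0,"claw":1}
    - {"dx":0,"dy":0,"dz":-0.012,"ax":0,"ay":0,"az":0,"claw":1}

```text
time: 9.38
tcp_pos: [0.3985, -0.2225, 0.0522]
tcp_rot: [179.9, -0.0, 91.6]
force: [0.4, 0.3, 0.1]
finger_gap: -0.0001
```

```bash
python3 -c "
from h import *
from rig import arm;s=arm.observe();print(s['time'],s['tcp_pos'],s['tcp_rot'],s['force'])
p=(.463,-.221,1.55)
X=T(*p,[0.018,0,0])[0]; go([X[0],X[1],.0518],[180,0,91.6])"
```

```text
9.375 [ 0.39853197 -0.22248972  0.05218775] [ 1.79895997e+02 -3.69749760e-02  9.15530535e+01] [0.4207279  0.30925549 0.12526084]
shift/0.12: [-0.002  0.687  0.004] turn/1.5: [ 0.001 -0.    -0.001] mm 82.48603737418979 deg 0.1
```

>>> jog_arm:
  motion:
    - {"dx":0,"dy":0.1,"dz":0.002,"ax":0,"ay":0,"az":0,"claw":1}
    - {"dx":0,"dy":0.17,"dz":0.003,"ax":0,"ay":0,"az":0,"claw":1}
    - {"dx":0,"dy":0.24,"dz":0.004,"ax":0,"ay":0,"az":0,"claw":1}
    - {"dx":0,"dy":0.31,"dz":0.004,"ax":0,"ay":0,"az":0,"claw":1}
    - {"dx":0,"dy":0.38,"dz":0.004,"ax":0,"ay":0,"az":0,"claw":1}
    - {"dx":0,"dy":0.45,"dz":0.004,"ax":0,"ay":0,"az":0,"claw":1}
    - {"dx":0,"dy":0.5,"dz":0.004,"ax":0,"ay":0,"az":0,"claw":1}
    - {"dx":0,"dy":0.52,"dz":0.004,"ax":0,"ay":0,"az":0,"claw":1}

```text
time: 10.38
tcp_pos: [0.4613, -0.2207, 0.0518]
tcp_rot: [179.9, -0.0, 91.6]
force: [-1.9, 0.6, 0.5]
finger_gap: 0.0001
```

```bash
python3 snap.py b7 side top
python3 - <<'E'
import cv2,numpy as np
a=cv2.imread("pics/side_b7.png")[280:440,310:500]
b=cv2.imread("pics/top_b7.png")[220:400,430:540]
cv2.imwrite("pics/c7.png",np.hstack([cv2.resize(a,None,fx=2.5,fy=2.5),cv2.resize(b,(244,400))]))
E
```

```text
10.475 [ 0.46129925 -0.22078117  0.05186721] [ 1.79872171e+02 -3.04368484e-02  9.15647562e+01] [ 12.8  26.2  11.9 116.5  -8.7  37.9 121.9] [-0.52292269 -0.18705714  0.11812715]
```

View pics/c7.png

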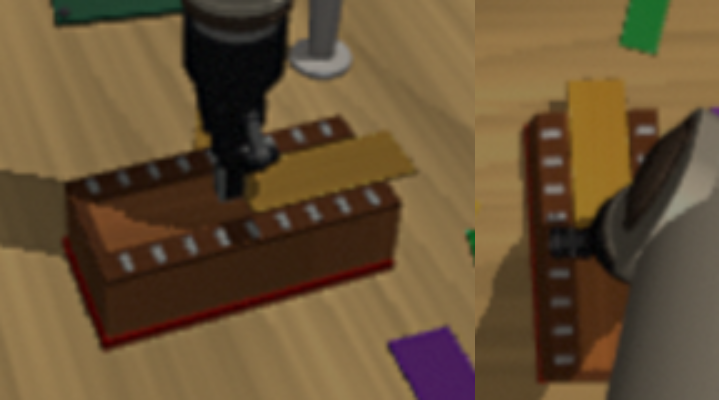

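```bash
cat >> h.py <<'E'
def hit(c,u,h):
    R=np.array(c["R"]);t=np.array(c["t"]);C=-R.T@t
    d=R.T@np.array([(u[0]-c["cx"])/c["fx"],(u[1]-c["cy"])/c["fy"],1]); return C+d*(h-C[2])/d[2]
def inv(p,X): return Rot.from_euler('z',-p[2],degrees=True).as_matrix()@(X-np.r_[p[:2],0])
BOARD=(.463,-.221,1.55)
E
python3 - <<'E'
from h import *
import pickle
c=pickle.load(open("pics/side_b7.pkl","rb"))
for u in [(389,132),(414,172)]:
    v=((np.array(u)+.5)/2.5+[310,280]+.0)/1.5-.33
    X=hit(c,v,.074); print(X,inv(BOARD,X))
print(inv(BOARD,np.array([.4613,-.2208,0])))
E
```

```text
[ 0.60909355 -0.1954115   0.074     ] [0.14673225 0.0216274  0.074     ]
[ 0.60749587 -0.24470196  0.074     ] [ 0.14380188 -0.02760181  0.074     ]
[-0.00169397  0.00024591  0.        ]
```

>>> jog_arm:
  motion:
    - {"dx":0,"dy":0.06,"dz":0,"ax":0,"ay":0,"az":0,"claw":1}
    - {"dx":0,"dy":0.11,"dz":0,"ax":0,"ay":0,"az":0,"claw":1}
    - {"dx":0,"dy":0.16,"dz":0,"ax":0,"ay":0,"az":0,"claw":1}
    - {"dx":0,"dy":0.19,"dz":0,"ax":0,"ay":0,"az":0,"claw":1}
    - {"dx":0,"dy":0.21,"dz":0,"ax":0,"ay":0,"az":0,"claw":1}
    - {"dx":0,"dy":0.21,"dz":0,"ax":0,"ay":0,"az":0,"claw":1}

```text
time: 11.22
tcp_pos: [0.4868, -0.2201, 0.0519]
tcp_rot: [179.9, -0.0, 91.6]
force: [-1.2, -0.0, 1.6]
finger_gap: -0.0001
```

>>> jog_arm:
  motion:
    - {"dx":0,"dy":-0.03,"dz":0,"ax":0,"ay":0,"az":0,"claw":1}
    - {"dx":0,"dy":-0.1,"dz":-0.4,"ax":0,"ay":0,"az":0,"claw":0}
    - {"dx":0,"dy":0.2,"dz":-0.7,"ax":0,"ay":0,"az":0,"claw":0}
    - {"dx":0,"dy":0.55,"dz":-0.9,"ax":0,"ay":0,"az":0,"claw":0}
    - {"dx":0,"dy":0.9,"dz":-0.9,"ax":0,"ay":0,"az":0,"claw":0}
    - {"dx":0,"dy":0.95,"dz":-0.9,"ax":0,"ay":0,"az":0,"claw":0}

```text
time: 11.98
tcp_pos: [0.6034, -0.2158, 0.1605]
tcp_rot: [179.7, -0.0, 91.7]
force: [0.4, 0.0, -0.8]
finger_gap: 0.0856
```

```bash
python3 snap.py b8 side wrist
python3 - <<'E'
import cv2,numpy as np
a=cv2.imread("pics/side_b8.png")[280:440,310:500]
cv2.imwrite("pics/c8.png",cv2.resize(a,None,fx=3.5,fy=3.5))
E
```

```text
12.075 [ 0.60031174 -0.2167397   0.15959941] [ 1.79900616e+02 -3.47968056e-02  9.16049189e+01] [  8.1  28.8  12.8  94.5  -7.3  57.4 114.9] [-0.45654166  0.22513875 -0.12664069]
```

View pics/c8.png

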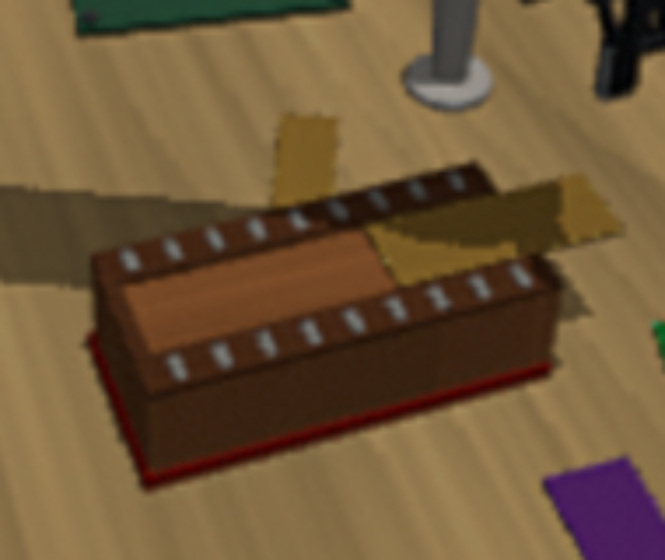

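View pics/wrist_b8.png

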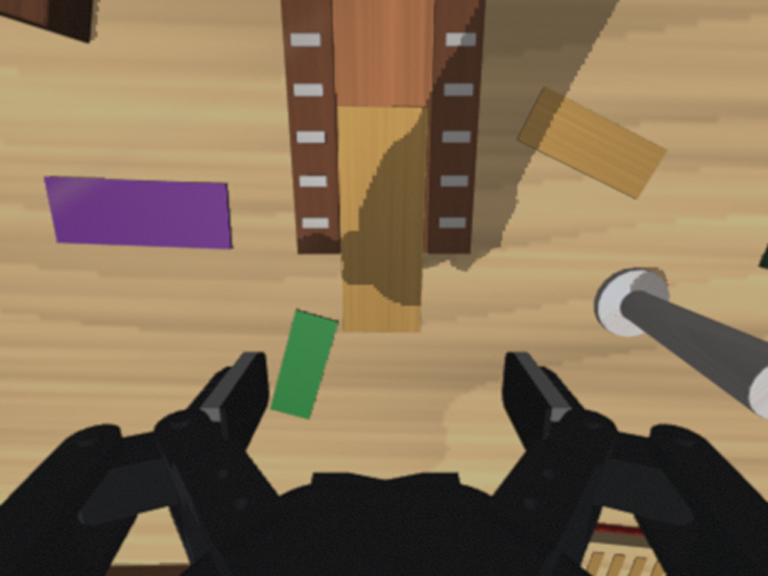

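Run:
```python
from h import *
import pickle
cams={"w":pickle.load(open("pics/wrist_b8.pkl","rb"))}
zw=lambda p:z([p],1.5,(0,0))[0]
loc=[(-.07,-.026,.074),(-.07,.026,.074),(.07,-.026,.074),(.07,.026,.074)]
o=[("w",l,zw(u)) for l,u in zip(loc,[(337,106),(427,106),(343,331),(421,331)])]
p,r=fit(o,cams,[.56,-.22,1]); print(p,r.round(2).tolist(), inv(BOARD,np.r_[p[:2],0]))
g=T(*p,[.049,0,0])[0]; print(g)
go([g[0],g[1],.16],[180,0,91.6])
```

```text
[ 0.56569466 -0.21900704  1.45248526] [[-0.33, -0.4], [0.3, -0.26], [0.25, 0.44], [-0.21, 0.52]] [ 0.10271099 -0.00078559  0.        ]
[ 0.61467891 -0.21776499  0.        ]
shift/0.12: [-0.012  0.119 -0.003] turn/1.5: [ 0.001 -0.     0.   ] mm 14.409284795831137 deg 0.1
```

>>> jog_arm:
  motion:
    - {"dx":-0.012,"dy":0.119,"dz":0.2,"ax":0,"ay":0,"az":0,"claw":0}
    - {"dx":-0.012,"dy":0.119,"dz":0.5,"ax":0,"ay":0,"az":0,"claw":0}
    - {"dx":-0.012,"dy":0.119,"dz":0.72,"ax":0,"ay":0,"az":0,"claw":0}
    - {"dx":-0.012,"dy":0.119,"dz":0.75,"ax":0,"ay":0,"az":0,"claw":0}

```text
time: 12.58
tcp_pos: [0.6112, -0.2176, 0.0671]
tcp_rot: [-179.8, -0.1, 91.5]
force: [0.1, -0.3, -0.2]
finger_gap: 0.0854
```

```bash
python3 snap.py b9 wrist; python3 -c "
from h import *
go([.6147,-.2178,.033],[180,0,91.55])"
```

```text
12.625 [ 0.61244997 -0.2179579   0.06827063] [-1.79901760e+02 -7.42485546e-02  9.15435261e+01] [  9.   36.2  11.5  95.7  -9.   49.1 115.8] [ 0.00913598  0.62947753 -0.03292631]
shift/0.12: [0.    0.019 0.294] turn/1.5: [-0.001 -0.001 -0.   ] mm 35.34267575131411 deg 0.1
```

View pics/wrist_b9.png

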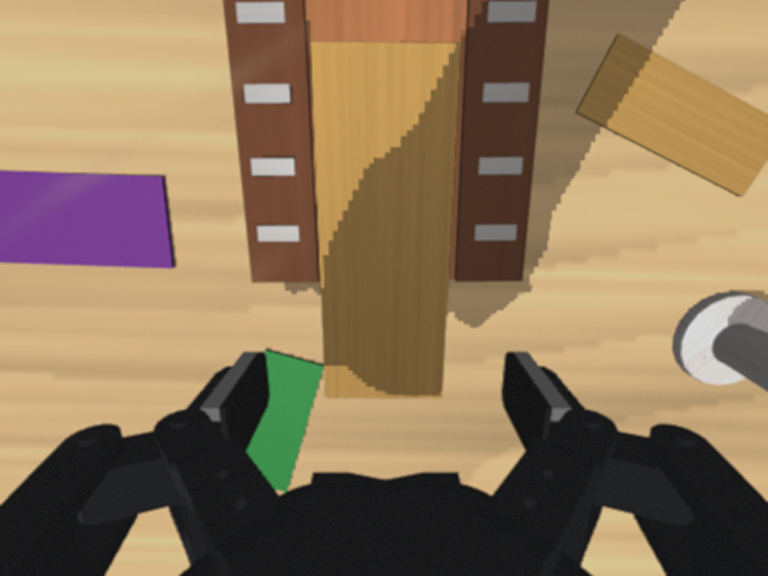

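>>> jog_arm:
  motion:
    - {"dx":-0.005,"dy":0.019,"dz":0.15,"ax":0,"ay":0,"az":0,"claw":0}
    - {"dx":-0.005,"dy":0.019,"dz":0.27,"ax":0,"ay":0,"az":0,"claw":0}
    - {"dx":-0.005,"dy":0.019,"dz":0.294,"ax":0,"ay":0,"az":0,"claw":0}
    - {"dx":-0.005,"dy":0.019,"dz":0.294,"ax":0,"ay":0,"az":0,"claw":0.2}
    - {"dx":-0.005,"dy":0.019,"dz":0.294,"ax":0,"ay":0,"az":0,"claw":0.6}
    - {"dx":-0.005,"dy":0.019,"dz":0.294,"ax":0,"ay":0,"az":0,"claw":1}
    - {"dx":-0.005,"dy":0.019,"dz":0.294,"ax":0,"ay":0,"az":0,"claw":1}
  grip_force: 90

```text
time: 13.5
tcp_pos: [0.6152, -0.2185, 0.0338]
tcp_rot: [-180.0, -0.1, 91.5]
force: [-0.7, 0.3, 3.7]
finger_gap: 0.049
```

```bash
python3 snap.py b10 wrist
```

```text
13.55 [ 0.61519106 -0.21853903  0.03372478] [-1.79964797e+02 -6.05691126e-02  9.15425541e+01] [  9.4  39.1  11.   96.   -9.7  45.9 116.3] [-0.48183297  0.17153248  3.62517677]
```

View pics/wrist_b10.png

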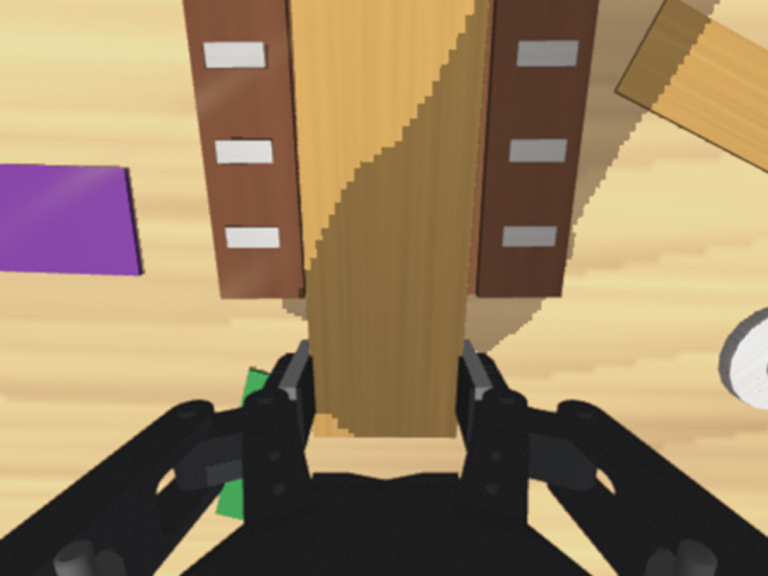

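>>> jog_arm:
  motion:
    - {"dx":0,"dy":0,"dz":-0.05,"ax":0,"ay":0,"az":0,"claw":1}
    - {"dx":0,"dy":0,"dz":-0.15,"ax":0,"ay":0,"az":0,"claw":1}
    - {"dx":0,"dy":0,"dz":-0.25,"ax":0,"ay":0,"az":0,"claw":1}
    - {"dx":0,"dy":0,"dz":-0.3,"ax":0,"ay":0,"az":0,"claw":1}
    - {"dx":0,"dy":0,"dz":-0.3,"ax":0,"ay":0,"az":0,"claw":1}

```text
time: 14.18
tcp_pos: [0.6158, -0.2188, 0.0706]
tcp_rot: [179.9, -0.0, 91.5]
force: [-0.1, -0.9, -2.3]
finger_gap: 0.049
```

```bash
python3 snap.py b11 wrist side
python3 - <<'E'
import cv2,numpy as np
a=cv2.imread("pics/side_b11.png")[240:440,310:520];b=cv2.imread("pics/wrist_b11.png")
cv2.imwrite("pics/c11.png",np.hstack([cv2.resize(a,(420,400)),cv2.resize(b,(380,400))]))
E
```

```text
14.275 [ 0.61503898 -0.21845492  0.0696144 ] [-1.79952587e+02 -6.80688508e-02  9.15447602e+01] [  9.   36.3  11.5  95.3  -9.1  49.4 115.8] [ 0.2161987  -0.20451861 -1.83841579]
```

View pics/c11.png

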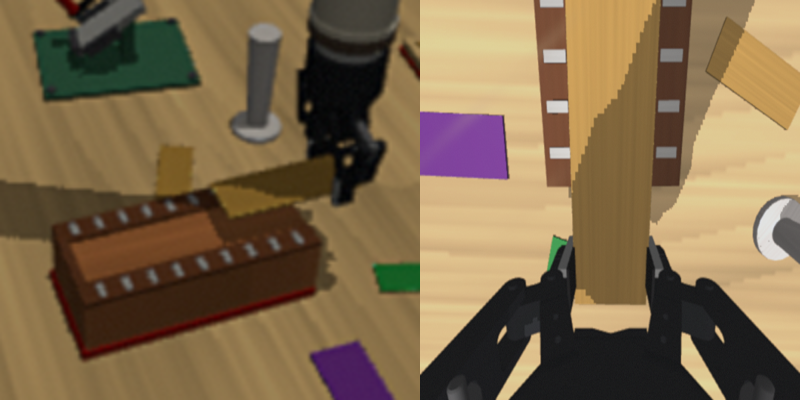

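```bash
cat >> h.py <<'E'
JIG=(.4527,.184,-7.3)
def bedR(jig=JIG):
    Rb=Rot.from_euler('z',jig[2],degrees=True)*Rot.from_euler('y',-35,degrees=True)
    B=Rb.as_matrix(); return Rot.from_matrix(np.c_[B[:,1],B[:,0],-B[:,2]])
def tobed(X,jig=JIG):
    Rb=Rot.from_euler('z',jig[2],degrees=True)*Rot.from_euler('y',-35,degrees=True)
    return Rb.inv().apply(np.array(X)-bedpts(jig,(0,0,0))[0])
E
python3 - <<'E'
from h import *
import pickle
c=pickle.load(open("cams.pkl","rb"))["top"]
print("reson",hit(c,(253,172),0.0),"top",hit(c,(253,158),.14))
g=bedpts(JIG,(.0555,0,-.0063+.03))[0]; print("pre",g,bedR().as_euler('xyz',degrees=True))
go(g,Rg=bedR()); go([.60,-.05,.21]);
E
```

```text
reson [ 0.62224776 -0.00805779  0.        ] top [ 0.63492918 -0.00897087  0.14      ]
pre [0.55374347 0.17105603 0.1362474 ] [145.    0.   82.7]
shift/0.12: [ 3.259 -0.424 -0.551] turn/1.5: [-0.407 -0.032  0.099] mm 399.89483779953434 deg 36.1
shift/0.12: [ 1.408 -0.088 -1.168] turn/1.5: [0. 0. 0.] mm 219.79842794060716 deg 0.0
```

>>> jog_arm:
  motion:
    - {"dx":0,"dy":0,"dz":-0.3,"ax":0,"ay":0,"az":0,"claw":1}
    - {"dx":0,"dy":-0.1,"dz":-0.65,"ax":0,"ay":0,"az":0,"claw":1}
    - {"dx":0.1,"dy":-0.2,"dz":-1,"ax":0,"ay":0,"az":0,"claw":1}
    - {"dx":0.4,"dy":-0.3,"dz":-1,"ax":0,"ay":0,"az":0,"claw":1}
    - {"dx":0.7,"dy":-0.4,"dz":-1,"ax":0,"ay":0,"az":0,"claw":1}
    - {"dx":1,"dy":-0.45,"dz":-1,"ax":0,"ay":0,"az":0,"claw":1}

```text
time: 15.02
tcp_pos: [0.5568, -0.0991, 0.1894]
tcp_rot: [-179.9, -0.1, 91.5]
force: [1.0, 0.5, -1.8]
finger_gap: 0.049
```

>>> jog_arm:
  motion:
    - {"dx":0.35,"dy":0,"dz":-0.15,"ax":-0.05,"ay":-0.004,"az":0.01,"claw":1}
    - {"dx":0.7,"dy":0,"dz":-0.15,"ax":-0.1,"ay":-0.008,"az":0.02,"claw":1}
    - {"dx":1,"dy":0,"dz":-0.15,"ax":-0.15,"ay":-0.012,"az":0.036,"claw":1}

```text
time: 15.4
tcp_pos: [0.5532, 0.0226, 0.2076]
tcp_rot: [167.1, 0.6, 88.3]
force: [-0.3, 0.2, -2.0]
finger_gap: 0.0487
```

Run:
```python
from h import *
from rig import arm
s=arm.observe(); print(s['time'],s['tcp_pos'],s['tcp_rot'],s['q'].round(1),s['force'],s['finger_gap'])
g=bedpts(JIG,(.0555,0,-.0063+.07))[0]; print(g); go(g,Rg=bedR())
```

```text
15.4 [0.55323512 0.02257504 0.20764304] [167.05729805   0.55706604  88.33450724] [-14.9   9.3   9.  115.7   1.3  42.3  81.4] [-0.34578028  0.2007977  -2.01945391] 0.048728452266683535
[0.53098638 0.17397128 0.16901348]
shift/0.12: [ 1.259 -0.286  0.252] turn/1.5: [-0.256 -0.021  0.063] mm 157.82290819442008 deg 22.7
```

>>> jog_arm:
  motion:
    - {"dx":0.3,"dy":-0.1,"dz":0,"ax":-0.08,"ay":-0.007,"az":0.02,"claw":1}
    - {"dx":0.65,"dy":-0.2,"dz":0,"ax":-0.17,"ay":-0.014,"az":0.042,"claw":1}
    - {"dx":0.95,"dy":-0.25,"dz":0,"ax":-0.256,"ay":-0.021,"az":0.063,"claw":1}
    - {"dx":1,"dy":-0.286,"dz":0,"ax":-0.256,"ay":-0.021,"az":0.063,"claw":1}

```text
time: 15.9
tcp_pos: [0.5281, 0.1122, 0.1975]
tcp_rot: [149.0, 2.0, 82.4]
force: [0.0, -0.8, -2.6]
finger_gap: 0.049
```

Run:
```python
from h import *
from rig import arm
s=arm.observe(); print(s['time'],s['tcp_pos'],s['tcp_rot'],s['q'].round(1),s['force'],s['finger_gap'])
g=bedpts(JIG,(.0555,0,-.0063+.05))[0]; print(g); go(g,Rg=bedR())
```

```text
15.9 [0.52808827 0.11224512 0.19750228] [148.97338408   2.02959169  82.44534753] [-33.7   3.4   5.8 131.1  44.   27.3  18.6] [ 2.40962248e-03 -7.58482869e-01 -2.63555425e+00] 0.04899053738016118
[0.54236492 0.17251366 0.15263044]
shift/0.12: [ 0.526 -0.139  0.331] turn/1.5: [-0.046  0.021  0.01 ] mm 76.48269093134058 deg 4.5
```

>>> jog_arm:
  motion:
    - {"dx":0.2,"dy":-0.05,"dz":0.1,"ax":-0.02,"ay":0.01,"az":0.005,"claw":1}
    - {"dx":0.4,"dy":-0.1,"dz":0.2,"ax":-0.046,"ay":0.021,"az":0.01,"claw":1}
    - {"dx":0.526,"dy":-0.139,"dz":0.3,"ax":-0.046,"ay":0.021,"az":0.01,"claw":1}
    - {"dx":0.526,"dy":-0.139,"dz":0.33,"ax":-0.046,"ay":0.021,"az":0.01,"claw":1}
    - {"dx":0.526,"dy":-0.139,"dz":0.33,"ax":-0.046,"ay":0.021,"az":0.01,"claw":1}

```text
time: 16.52
tcp_pos: [0.5422, 0.1713, 0.1525]
tcp_rot: [145.1, 0.1, 82.6]
force: [0.3, -0.1, -1.9]
finger_gap: 0.0488
```

```bash
python3 snap.py p1 wrist
python3 - <<'E'
from h import *
from rig import arm
s=arm.observe()
print(tobed(s['tcp_pos'])); g=bedpts(JIG,(.0555,0,-.0063+.02))[0]; print(g); go(g,Rg=bedR())
E
```

```text
16.575 [0.54238909 0.17127701 0.1529443 ] [1.45022012e+02 7.43393410e-02 8.26076680e+01] [-40.9  11.7   6.  132.   67.9  23.5 -13.5] [ 0.22598474 -0.19786399 -2.19534635]
[ 0.05582837 -0.00122356  0.04385322]
[0.55943274 0.17032722 0.12805588]
shift/0.12: [ 0.011 -0.003  0.251] turn/1.5: [-0.     0.001 -0.   ] mm 30.17982260429128 deg 0.1
```

View pics/wrist_p1.png

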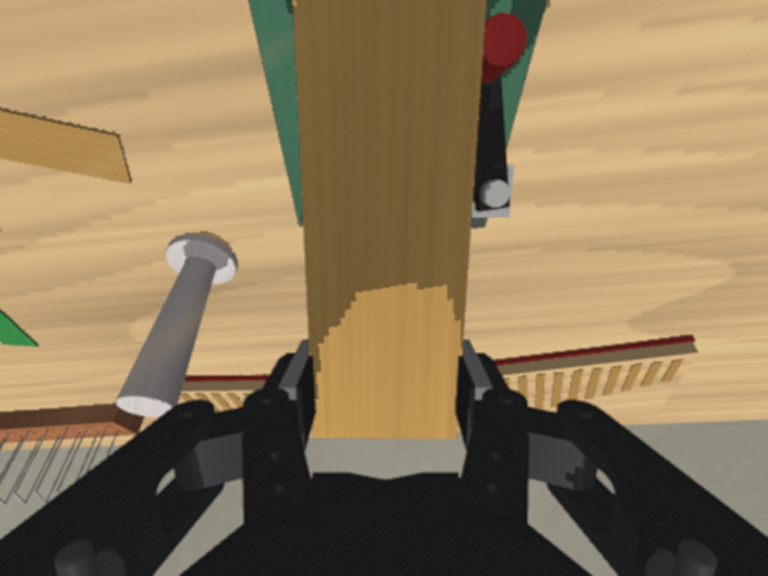

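Run:
```python
from h import *
import pickle
from rig import arm
c=pickle.load(open("pics/wrist_p1.pkl","rb")); s=arm.observe()
R0=Rot.from_euler('xyz',s['tcp_rot'],degrees=True)
P=lambda t:(proj(c,R0.apply(np.atleast_2d(t))+s['tcp_pos'])*1.5).round(1).tolist()
print(P([[-.026,.0205,-.0403],[.026,.0205,-.0403]]))
for y in (-.05,-.06,-.07): print(y,P([[-.026,y,-.0403],[.026,y,-.0403]]))
for a in (.1,.15,.2):
  print(a,[(proj(c,bedpts(JIG,q))*1.5).round()[0].tolist() for q in [(-.005,.05,.013),(-.005,.05,.02),(-.005-.056*np.cos(a),.05-.056*np.sin(a),.045)]])
print([(proj(c,T(.5104,.1812,-7.5,q))*1.5).round()[0].tolist() for q in [(.1,-.075,.01),(.1,.075,.01)]])
```

```text
[[313.1, 439.0], [457.5, 439.0]]
-0.05 [[301.3, 246.0], [469.1, 245.9]]
-0.06 [[299.4, 213.4], [471.1, 213.3]]
-0.07 [[297.3, 179.3], [473.1, 179.2]]
0.1 [[494.0, 195.0], [498.0, 196.0], [513.0, 41.0]]
0.15 [[494.0, 195.0], [498.0, 196.0], [505.0, 42.0]]
0.2 [[494.0, 195.0], [498.0, 196.0], [497.0, 44.0]]
[[299.0, 227.0], [486.0, 228.0]]
```

Run:
```python
from h import *
import pickle
from rig import arm
c=pickle.load(open("pics/wrist_p1.pkl","rb")); im=c["pixels"].astype(int)
sat=im[:,:,0]-im[:,:,2]
d=c["pixels"]
cv2.imwrite("pics/zp1.png",cv2.resize(d[:300,180:340,::-1],None,fx=3,fy=2,interpolation=cv2.INTER_CUBIC))
for r in (5,40,60,80,100,120,140): 
    g=np.abs(np.diff(im[r].sum(1))); L=[i for i in range(185,230) if g[i]>40]; Rr=[i for i in range(300,335) if g[i]>40]; print(r,L,Rr)
```

```text
5 [190, 194, 195] [323, 324, 329]
40 [] [320, 321]
60 [] [319, 320, 333, 334]
80 [] [318, 319, 334]
100 [186, 187, 188] [316, 317]
120 [191, 192] [315, 316, 326, 328, 329, 333, 334]
140 [195, 196, 197] [313, 314, 316, 317, 325, 326]
```

View pics/zp1.png

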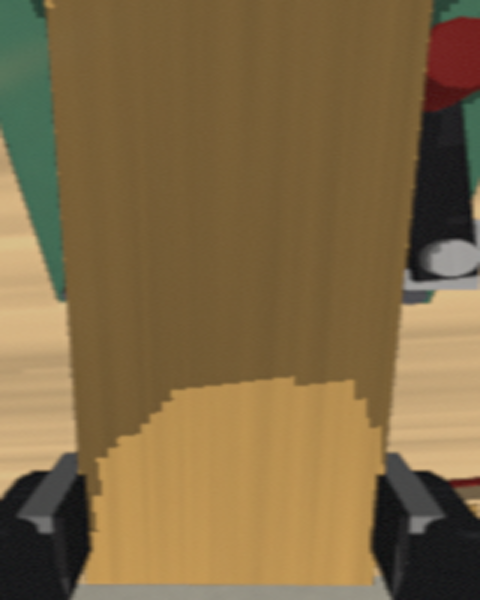

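```bash
python3 snap.py p1 side
python3 - <<'E'
from h import *
import pickle
from rig import arm
c=pickle.load(open("pics/side_p1.pkl","rb")); s=arm.observe()
d=c["pixels"][:,:,::-1][110:220,190:310]
cv2.imwrite("pics/zp2.png",cv2.resize(d,None,fx=5,fy=5,interpolation=cv2.INTER_CUBIC))
R0=Rot.from_euler('xyz',s['tcp_rot'],degrees=True)
P=lambda t:((proj(c,R0.apply(np.atleast_2d(t))+s['tcp_pos'])-[190,110])*5).round().tolist()
for x in (-.026,.026):
  for y in (-.1195,.0205): print(x,y,P([x,y,-.0363]))
E
```

```text
16.625 [0.54249114 0.17138428 0.15319556] [1.45002962e+02 4.52401726e-02 8.26073458e+01] [-40.9  11.7   6.  132.   67.9  23.5 -13.5] [-0.40987622 -0.18031716 -1.94267377]
-0.026 -0.1195 [[161.0, 257.0]]
-0.026 0.0205 [[316.0, 146.0]]
0.026 -0.1195 [[153.0, 221.0]]
0.026 0.0205 [[303.0, 113.0]]
```

View pics/zp2.png

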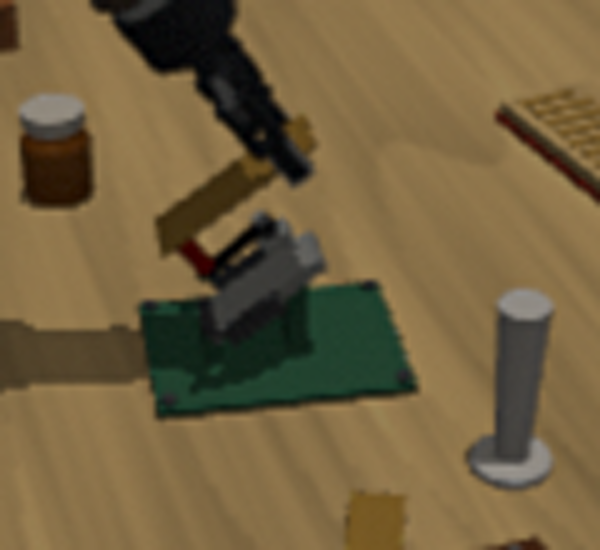

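>>> jog_arm:
  motion:
    - {"dx":0.008,"dy":0,"dz":0.15,"ax":0,"ay":0.001,"az":0,"claw":1}
    - {"dx":0.008,"dy":0,"dz":0.32,"ax":0,"ay":0.001,"az":0,"claw":1}
    - {"dx":0.008,"dy":0,"dz":0.46,"ax":0,"ay":0.001,"az":0,"claw":1}
    - {"dx":0.008,"dy":0,"dz":0.5,"ax":0,"ay":0.001,"az":0,"claw":1}
    - {"dx":0.008,"dy":0,"dz":0.5,"ax":0,"ay":0.001,"az":0,"claw":1}

```text
time: 17.25
tcp_pos: [0.5768, 0.1674, 0.1044]
tcp_rot: [145.0, -0.0, 82.6]
force: [-0.7, -0.4, -1.4]
finger_gap: 0.0492
```

```bash
python3 snap.py p2 wrist side
python3 - <<'E'
from h import *
import pickle
from rig import arm
s=arm.observe();print(tobed(s['tcp_pos']))
g=bedpts(JIG,(.0545,0,-.0363+.004))[0]; go(g,Rg=bedR())
c=pickle.load(open("pics/side_p2.pkl","rb"))
a=cv2.resize(c["pixels"][:,:,::-1][110:220,200:300],None,fx=4.5,fy=4.5,interpolation=cv2.INTER_CUBIC)[:480,:400]
b=cv2.imread("pics/wrist_p2.png"); b=cv2.resize(b[:480,190:590],(400,480)); cv2.imwrite("pics/c12.png",np.hstack([a,b]))
E
```

```text
17.35 [0.57677907 0.16796717 0.10470582] [ 1.44972664e+02 -6.91159190e-02  8.26451478e+01] [-41.   20.2  10.1 130.1  84.3  18.1 -29.2] [ 0.6944192   0.57409434 -1.85358767]
[ 0.05644671 -0.00013681 -0.01546804]
shift/0.12: [ 0.001 -0.016  0.14 ] turn/1.5: [ 0.    -0.    -0.001] mm 16.944709851937873 deg 0.1
```

View pics/c12.png

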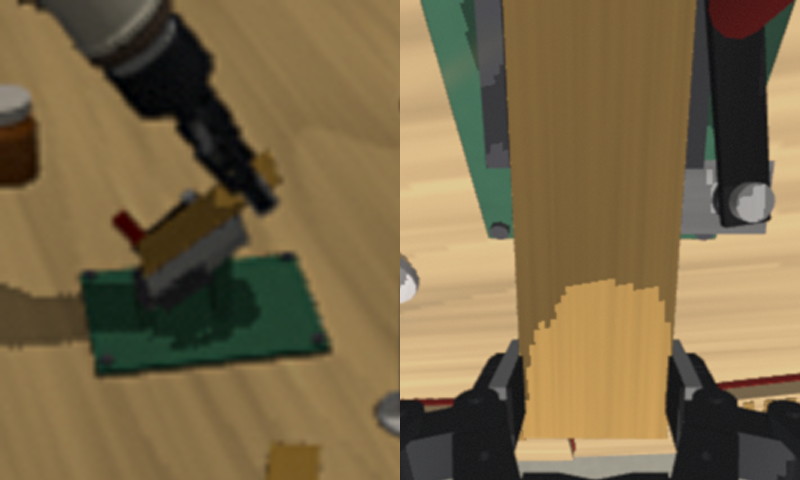

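Run:
```python
from h import *
import pickle
c=pickle.load(open("pics/wrist_p2.pkl","rb"))
b=cv2.resize(c["pixels"][:200,160:370,::-1],None,fx=3.8,fy=3,interpolation=cv2.INTER_CUBIC)
for P,col in [((-.015,-.029,.005),(0,0,255)),((-.015,.029,.005),(0,0,255)),((-.065,-.029,.005),(0,0,255)),((-.065,.029,.005),(0,0,255)),((-.005,.05,.013),(255,0,0)),((.025,-.022,0),(255,255,0))]:
    u=proj(c,bedpts(JIG,P))[0]; print(P,u.round(1)); cv2.circle(b,(int((u[0]-160)*3.8),int(u[1]*3)),4,col,1)
cv2.imwrite("pics/zp3.png",b)
```

```text
(-0.015, -0.029, 0.005) [201.2 115. ]
(-0.015, 0.029, 0.005) [314.3 114.7]
(-0.065, -0.029, 0.005) [194.5   2. ]
(-0.065, 0.029, 0.005) [320.8   1.5]
(-0.005, 0.05, 0.013) [359.  135.8]
(0.025, -0.022, 0) [219.5 187.3]
```

View pics/zp3.png

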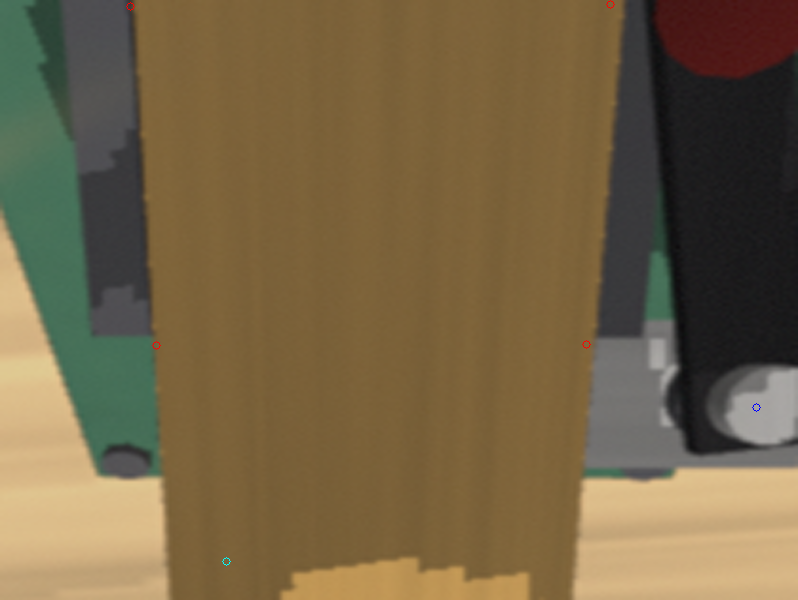

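>>> jog_arm:
  motion:
    - {"dx":0.001,"dy":-0.01,"dz":0.06,"ax":0,"ay":0,"az":0,"claw":1}
    - {"dx":0.001,"dy":-0.016,"dz":0.11,"ax":0,"ay":0,"az":0,"claw":1}
    - {"dx":0.001,"dy":-0.016,"dz":0.135,"ax":0,"ay":0,"az":0,"claw":1}
    - {"dx":0.001,"dy":-0.016,"dz":0.14,"ax":0,"ay":0,"az":0,"claw":1}

```text
time: 17.85
tcp_pos: [0.5849, 0.1672, 0.0902]
tcp_rot: [145.0, -0.1, 82.7]
force: [0.7, -0.6, -1.3]
finger_gap: 0.0495
```

>>> jog_arm:
  motion:
    - {"dx":0,"dy":0,"dz":0.016,"ax":0,"ay":0,"az":0,"claw":1}

```text
time: 17.98
tcp_pos: [0.586, 0.1673, 0.0889]
tcp_rot: [144.9, -0.1, 82.7]
force: [0.1, 0.6, -1.9]
finger_gap: 0.0491
```

```bash
cat > st.py <<'E'
from h import *
from rig import arm
s=arm.observe();print(s['time'],"bed tcp",tobed(s['tcp_pos']).round(4),"F bed",tobed(s['force']+bedpts(JIG,(0,0,0))[0]).round(1),"rot err",np.degrees((Rot.from_euler('xyz',s['tcp_rot'],degrees=True).inv()*bedR()).as_rotvec()).round(2),s['q'].round(1),s['finger_gap'])
E
python3 st.py
```

```text
17.975 bed tcp [ 0.0549  0.0003 -0.0337] F bed [-1.1  0.6 -1.6] rot err [ 0.06 -0.07 -0.1 ] [-40.5  22.9  10.5 129.5  91.   17.1 -35.8] 0.049111157209018645
```

>>> jog_arm:
  motion:
    - {"dx":0,"dy":0,"dz":0.012,"ax":0,"ay":0,"az":0,"claw":1}

```text
time: 18.1
tcp_pos: [0.5869, 0.1672, 0.0878]
tcp_rot: [144.9, -0.1, 82.7]
force: [-0.7, -0.2, -0.9]
finger_gap: 0.049
```

>>> jog_arm:
  motion:
    - {"dx":0,"dy":0,"dz":0.012,"ax":0,"ay":0,"az":0,"claw":1}

```text
time: 18.23
tcp_pos: [0.5876, 0.1671, 0.0868]
tcp_rot: [144.9, -0.1, 82.7]
force: [-5.2, -0.8, 5.6]
finger_gap: 0.0495
```

```bash
python3 st.py
```

```text
18.225 bed tcp [ 0.0551  0.0004 -0.0364] F bed [-0.9 -1.5  7.5] rot err [ 0.08 -0.09 -0.11] [-40.3  23.3  10.5 129.3  92.   17.  -36.8] 0.049467615985769646
```

>>> jog_arm:
  motion:
    - {"dx":0,"dy":-0.015,"dz":-0.003,"ax":0,"ay":0,"az":0,"claw":1}
    - {"dx":0,"dy":-0.03,"dz":-0.003,"ax":0,"ay":0,"az":0,"claw":1}

```text
time: 18.48
tcp_pos: [0.5857, 0.1677, 0.0861]
tcp_rot: [144.8, -0.2, 82.6]
force: [-1.3, -0.8, 6.3]
finger_gap: 0.0492
```

```bash
python3 st.py
```

```text
18.475 bed tcp [ 0.053   0.0007 -0.0358] F bed [ 2.7 -1.   5.8] rot err [ 0.22 -0.11 -0.15] [-40.4  23.3  10.3 129.6  93.   17.3 -38.2] 0.0491871176855502
```

>>> jog_arm:
  motion:
    - {"dx":0,"dy":-0.01,"dz":0,"ax":0,"ay":0,"az":0,"claw":1}

```text
time: 18.6
tcp_pos: [0.5853, 0.1678, 0.086]
tcp_rot: [144.7, -0.2, 82.6]
force: [0.3, -1.0, 4.1]
finger_gap: 0.0493
```

```bash
python3 st.py
```

```text
18.6 bed tcp [ 0.0526  0.0007 -0.0357] F bed [ 2.7 -1.   3.1] rot err [ 0.29 -0.1  -0.17] [-40.5  23.3  10.3 129.7  93.4  17.4 -38.7] 0.04928254228507715
```

>>> jog_arm:
  motion:
    - {"dx":0,"dy":-0.01,"dz":0,"ax":0,"ay":0,"az":0,"claw":1}

```text
time: 18.73
tcp_pos: [0.5846, 0.168, 0.0856]
tcp_rot: [144.7, -0.2, 82.6]
force: [0.0, -0.7, 3.9]
finger_gap: 0.0491
```

```bash
python3 st.py
```

```text
18.725 bed tcp [ 0.0518  0.0009 -0.0356] F bed [ 2.3 -0.7  3.1] rot err [ 0.32 -0.11 -0.18] [-40.5  23.3  10.2 129.8  93.8  17.5 -39.1] 0.049125401389849166
```

>>> jog_arm:
  motion:
    - {"dx":-0.005,"dy":-0.015,"dz":0,"ax":0.003,"ay":0,"az":0,"claw":1}
    - {"dx":-0.005,"dy":-0.022,"dz":0,"ax":0.003,"ay":0,"az":0,"claw":1}

```text
time: 18.98
tcp_pos: [0.5823, 0.1679, 0.0839]
tcp_rot: [144.9, -0.2, 82.6]
force: [0.8, 0.7, 4.2]
finger_gap: 0.0492
```

```bash
python3 st.py
```

```text
18.975 bed tcp [ 0.049   0.0005 -0.0356] F bed [3.  0.8 3. ] rot err [ 0.05 -0.13 -0.18] [-40.5  23.3  10.1 129.9  93.6  17.3 -39. ] 0.04917732938719645
```

>>> jog_arm:
  motion:
    - {"dx":0,"dy":-0.012,"dz":0,"ax":0.002,"ay":0,"az":0,"claw":1}

```text
time: 19.1
tcp_pos: [0.5811, 0.168, 0.0831]
tcp_rot: [145.1, -0.2, 82.6]
force: [1.7, -1.0, 3.8]
finger_gap: 0.0492
```

```bash
python3 st.py
```

```text
19.1 bed tcp [ 0.0475  0.0005 -0.0356] F bed [ 3.7 -0.7  2.1] rot err [-0.12 -0.13 -0.17] [-40.5  23.3  10.1 130.   93.2  17.3 -38.6] 0.049240263219250374
```

>>> jog_arm:
  motion:
    - {"dx":0,"dy":-0.012,"dz":0,"ax":0.002,"ay":0,"az":0,"claw":1}

```text
time: 19.23
tcp_pos: [0.581, 0.168, 0.083]
tcp_rot: [145.2, -0.2, 82.6]
force: [3.9, -1.0, 5.8]
finger_gap: 0.049
```

```bash
python3 st.py
```

```text
19.225 bed tcp [ 0.0474  0.0004 -0.0356] F bed [ 6.6 -0.5  2.4] rot err [-0.19 -0.11 -0.2 ] [-40.5  23.3  10.1 129.9  92.9  17.2 -38.3] 0.049047722689298245
```

>>> jog_arm:
  motion:
    - {"dx":0,"dy":-0.018,"dz":0,"ax":-0.002,"ay":0,"az":0,"claw":1}
    - {"dx":0,"dy":-0.018,"dz":0,"ax":-0.002,"ay":0,"az":0,"claw":1}

```text
time: 19.48
tcp_pos: [0.5812, 0.1679, 0.0832]
tcp_rot: [144.8, -0.2, 82.5]
force: [3.9, -0.7, 5.5]
finger_gap: 0.0491
```

```bash
python3 st.py; python3 snap.py p4 wrist side top
python3 - <<'E'
from h import *
import pickle
a=pickle.load(open("pics/side_p4.pkl","rb"))["pixels"][:,:,::-1][130:220,200:300]
b=pickle.load(open("pics/top_p4.pkl","rb"))["pixels"][:,:,::-1][165:250,155:255]
cv2.imwrite("pics/c13.png",np.hstack([cv2.resize(a,(400,360),interpolation=cv2.INTER_CUBIC),cv2.resize(b,(400,360),interpolation=cv2.INTER_CUBIC)]))
E
```

```text
19.475 bed tcp [ 0.0477  0.0004 -0.0356] F bed [ 6.4 -0.2  2.3] rot err [ 0.18 -0.08 -0.25] [-40.5  23.4  10.  130.1  94.4  17.6 -40. ] 0.04914626665682982
19.625 [0.58115982 0.16796037 0.08316299] [144.83129542  -0.21254402  82.53575157] [-40.5  23.4  10.  130.1  94.4  17.6 -40. ] [ 3.70671414 -0.70343522  5.274226  ]
```

View pics/c13.png

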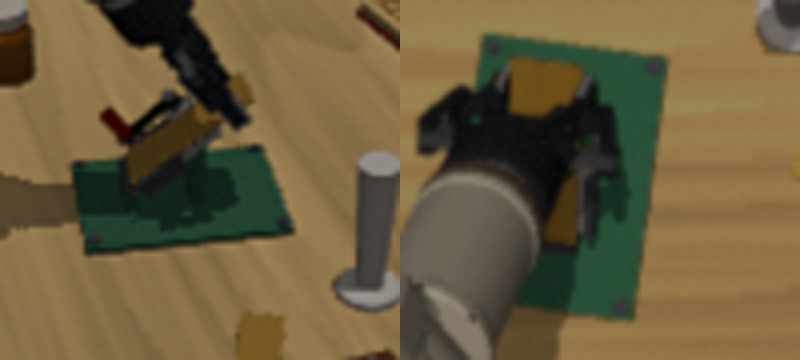

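View pics/wrist_p4.png

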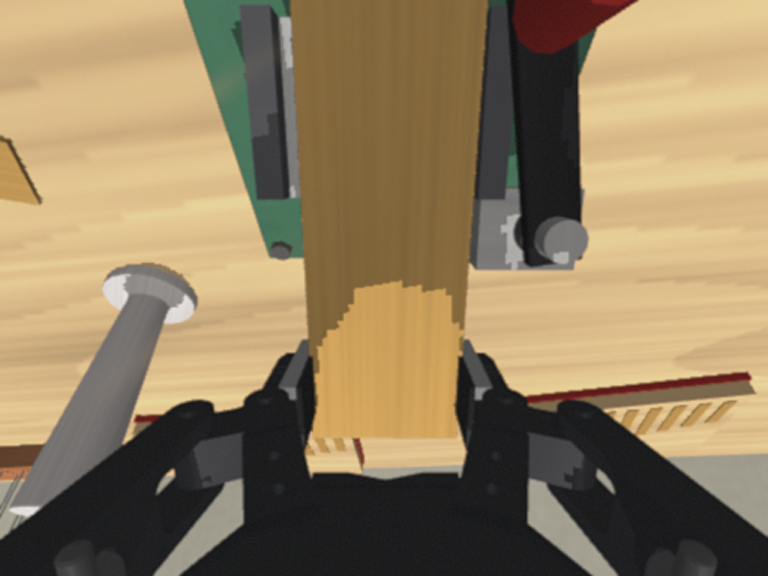

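Run:
```python
from h import *
import pickle
c=pickle.load(open("pics/wrist_p4.pkl","rb"))
b=cv2.convertScaleAbs(cv2.resize(c["pixels"][0:180,150:350,::-1],None,fx=4,fy=3.3,interpolation=cv2.INTER_CUBIC),alpha=1.6)
cv2.imwrite("pics/zp4.png",b)
from rig import arm
s=arm.observe();R0=Rot.from_euler('xyz',s['tcp_rot'],degrees=True)
f=lambda X:((proj(c,X)-[150,0])*[4,3.3]).round().tolist()
for y in (-.1195+.055,): print("strip at bedx -15",f(R0.apply([[-.026,y,-.0403],[.026,y,-.0403]])+s['tcp_pos']))
print("guides",f(bedpts(JIG,[(-.015,-.029,.005),(-.015,.029,.005)])))
print("guides shifted",f(bedpts(JIG,[(-.0165,-.029,.005),(-.0165,.029,.005)])))
```

```text
strip at bedx -15 [[196.0, 433.0], [658.0, 433.0]]
guides [[164.0, 449.0], [679.0, 447.0]]
guides shifted [[163.0, 438.0], [680.0, 436.0]]
```

View pics/zp4.png

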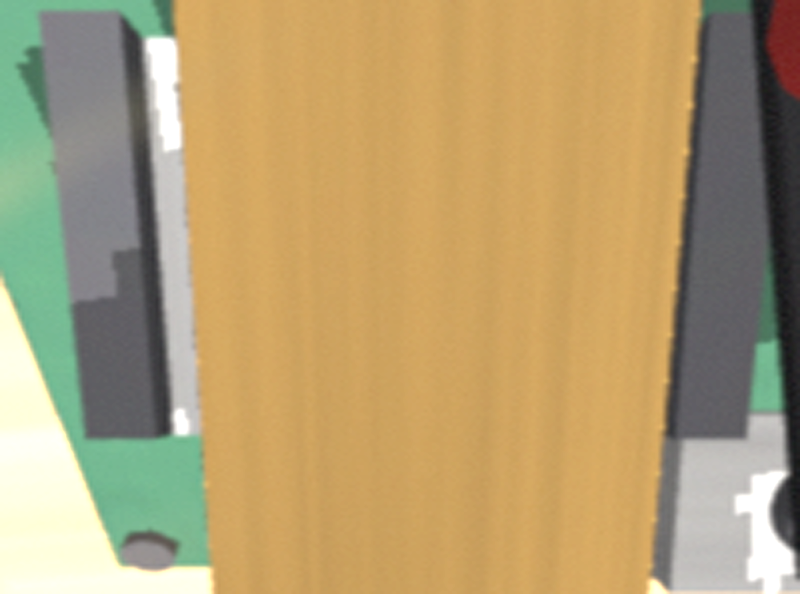

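>>> jog_arm:
  motion:
    - {"dx":-0.004,"dy":0.016,"dz":-0.003,"ax":0.001,"ay":0,"az":-0.004,"claw":1}
    - {"dx":-0.01,"dy":0.016,"dz":-0.003,"ax":0.002,"ay":0,"az":-0.009,"claw":1}
    - {"dx":-0.01,"dy":0.016,"dz":-0.003,"ax":0.002,"ay":0,"az":-0.009,"claw":1}
    - {"dx":-0.01,"dy":-0.01,"dz":-0.002,"ax":0.002,"ay":0,"az":-0.009,"claw":1}
    - {"dx":-0.01,"dy":-0.014,"dz":-0.001,"ax":0.002,"ay":0,"az":-0.009,"claw":1}

```text
time: 20.25
tcp_pos: [0.5809, 0.1665, 0.0833]
tcp_rot: [144.9, 0.2, 83.1]
force: [2.0, -1.3, 4.9]
finger_gap: 0.0492
```

```bash
python3 st.py; python3 snap.py p5 wrist
python3 - <<'E'
from h import *
import pickle
c=pickle.load(open("pics/wrist_p5.pkl","rb"))
b=cv2.convertScaleAbs(cv2.resize(c["pixels"][0:180,150:350,::-1],None,fx=4,fy=3.3,interpolation=cv2.INTER_CUBIC),alpha=1.6)
cv2.imwrite("pics/zp5.png",b)
E
```

```text
20.25 bed tcp [ 0.0476 -0.0011 -0.0355] F bed [ 4.6 -1.   2.8] rot err [ 0.15 -0.03  0.47] [-40.5  23.3  10.1 130.2  94.4  17.5 -39.2] 0.04918700192989414
20.3 [0.5808411  0.16645739 0.08327614] [144.85887033   0.24355457  83.10032369] [-40.5  23.3  10.1 130.2  94.4  17.5 -39.2] [ 2.84761814 -1.99754739  5.09986624]
```

View pics/zp5.png

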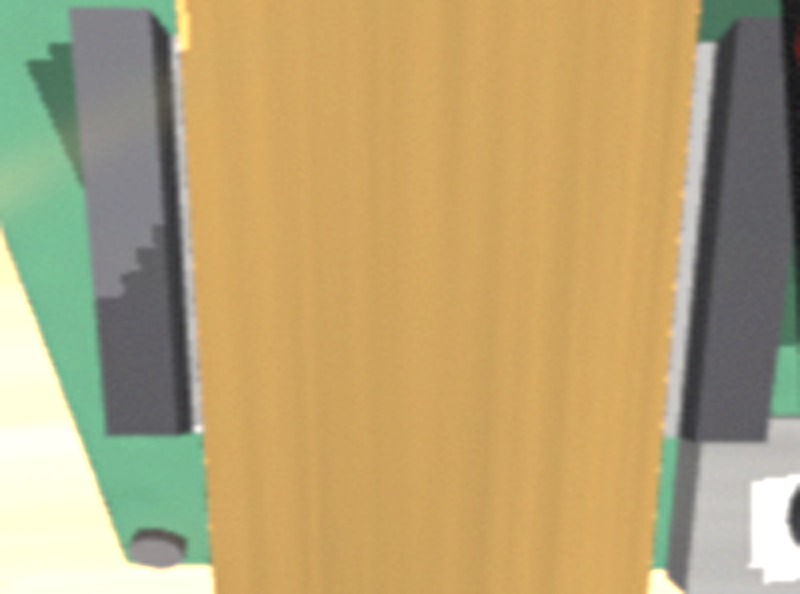

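>>> jog_arm:
  motion:
    - {"dx":0,"dy":-0.02,"dz":0.004,"ax":0,"ay":0,"az":0,"claw":1}
    - {"dx":0,"dy":-0.025,"dz":0.004,"ax":0,"ay":0,"az":0,"claw":1}

```text
time: 20.55
tcp_pos: [0.581, 0.1664, 0.0833]
tcp_rot: [144.6, 0.2, 83.0]
force: [2.8, -2.5, 10.0]
finger_gap: 0.0492
```

```bash
python3 st.py
```

```text
20.55 bed tcp [ 0.0478 -0.0011 -0.0355] F bed [ 8.3 -2.1  6.4] rot err [ 0.42 -0.01  0.39] [-40.5  23.4   9.9 130.3  95.5  17.9 -40.5] 0.04921608583929538
```

>>> jog_arm:
  motion:
    - {"dx":0,"dy":0.004,"dz":0,"ax":-0.003,"ay":0,"az":0,"claw":0.3}
    - {"dx":0,"dy":0.004,"dz":0,"ax":-0.003,"ay":0,"az":0,"claw":0.2}
    - {"dx":0,"dy":0.004,"dz":0,"ax":-0.003,"ay":0,"az":0,"claw":0}
    - {"dx":0,"dy":0.004,"dz":0,"ax":-0.003,"ay":0,"az":0,"claw":0}

```text
time: 21.05
tcp_pos: [0.5809, 0.1663, 0.0831]
tcp_rot: [144.4, 0.2, 83.0]
force: [0.1, -0.5, -0.5]
finger_gap: 0.0855
```

```bash
python3 st.py; python3 snap.py p6 wrist
python3 - <<'E'
from h import *
import pickle
c=pickle.load(open("pics/wrist_p6.pkl","rb"))
b=cv2.convertScaleAbs(cv2.resize(c["pixels"][0:180,150:350,::-1],None,fx=4,fy=3.3,interpolation=cv2.INTER_CUBIC),alpha=1.6)
cv2.imwrite("pics/zp6.png",b)
E
```

```text
21.05 bed tcp [ 0.0476 -0.0012 -0.0357] F bed [-0.2 -0.5 -0.5] rot err [ 0.62 -0.    0.41] [-40.4  23.4   9.8 130.5  96.5  18.1 -41.5] 0.08545795940074613
21.1 [0.58107942 0.16636985 0.08322838] [144.36577312   0.22872742  83.03106376] [-40.4  23.4   9.8 130.5  96.5  18.1 -41.6] [-0.3677427   0.35795533 -0.58841274]
```

View pics/wrist_p6.png

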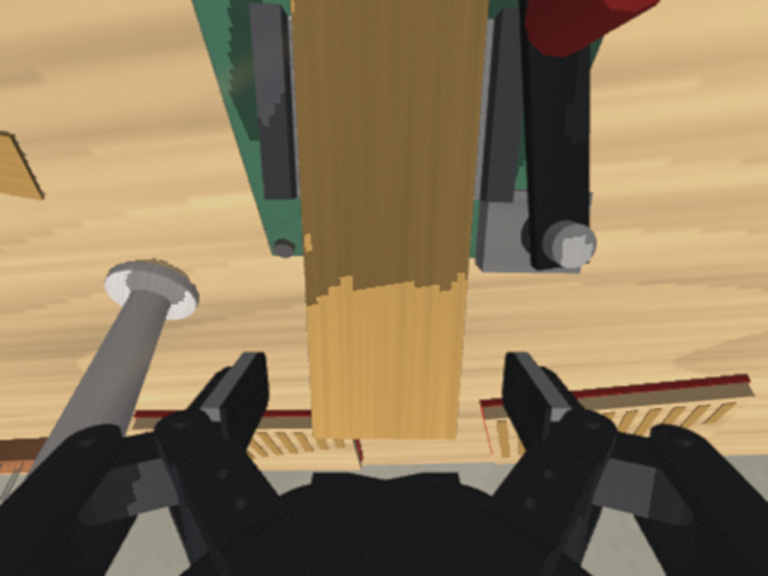

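>>> jog_arm:
  motion:
    - {"dx":0,"dy":0,"dz":-0.1,"ax":0,"ay":0,"az":0,"claw":0}
    - {"dx":0,"dy":0,"dz":-0.3,"ax":0,"ay":0,"az":0,"claw":0}
    - {"dx":0,"dy":0,"dz":-0.6,"ax":0,"ay":0,"az":0,"claw":0}
    - {"dx":0,"dy":0,"dz":-0.9,"ax":0,"ay":0,"az":0,"claw":0.5}
    - {"dx":0,"dy":0,"dz":-0.9,"ax":0,"ay":0,"az":0,"claw":1}

```text
time: 21.72
tcp_pos: [0.5186, 0.1757, 0.173]
tcp_rot: [144.2, 0.0, 83.1]
force: [-0.0, -0.2, -0.3]
finger_gap: 0.0518
```

```bash
python3 st.py; python3 snap.py p7 wrist side
cat > kn.py <<'E'
from h import *
JIG2=tuple(np.r_[bedpts(JIG,(-.0012*np.cos(b35),-.0007,-.0007))[0][:2]-bedpts(JIG,(0,0,0))[0][:2],0]+np.array(JIG))
TR=Rot.from_euler('xyz',[165,0,82.7],degrees=True)
def F(a,d,h=.022):
    K=np.array([-.005-.056*np.cos(a),.05-.056*np.sin(a)]); f=K-np.array([np.sin(a),-np.cos(a)])*d
    tip=bedpts(JIG2,(f[0],f[1],h))[0]; return tip+TR.apply([0,0,.0193])
E
python3 - <<'E'
from kn import *
print(JIG2); g=F(.165,.032,.022); print(g); go(g,Rg=TR); go(g+[0,0,.08],Rg=TR)
import pickle
c=pickle.load(open("pics/wrist_p7.pkl","rb"))
for a in (.1,.2): print([(proj(c,bedpts(JIG2,q))*1.5).round()[0].tolist() for q in [(-.005,.05,.013),(-.005-.056*np.cos(a),.05-.056*np.sin(a),.045)]])
E
```

```text
21.725 bed tcp [0.0476 0.0002 0.0742] F bed [-0.2 -0.2 -0.2] rot err [ 0.76 -0.22  0.35] [-44.6   7.4   6.6 134.1  65.1  26.2 -12. ] 0.0518316941690203
21.825 [0.51893964 0.17447737 0.17122012] [144.32382098   0.18136345  83.03773738] [-44.5   7.7   6.7 134.1  65.3  26.1 -12.1] [0.36298169 0.061135   0.77679006]
(np.float64(0.4522106184765059), np.float64(0.18335697096296352), np.float64(-7.3))
[0.47006096 0.25402892 0.0468123 ]
shift/0.12: [ 0.612 -0.997  0.558] turn/1.5: [0.241 0.    0.004] mm 155.54703267134224 deg 20.7
shift/0.12: [ 0.61  -0.608  0.016] turn/1.5: [0.241 0.    0.004] mm 103.3906579130286 deg 20.7
[[475.0, 204.0], [487.0, 81.0]]
[[475.0, 204.0], [474.0, 83.0]]
```

View pics/wrist_p7.png

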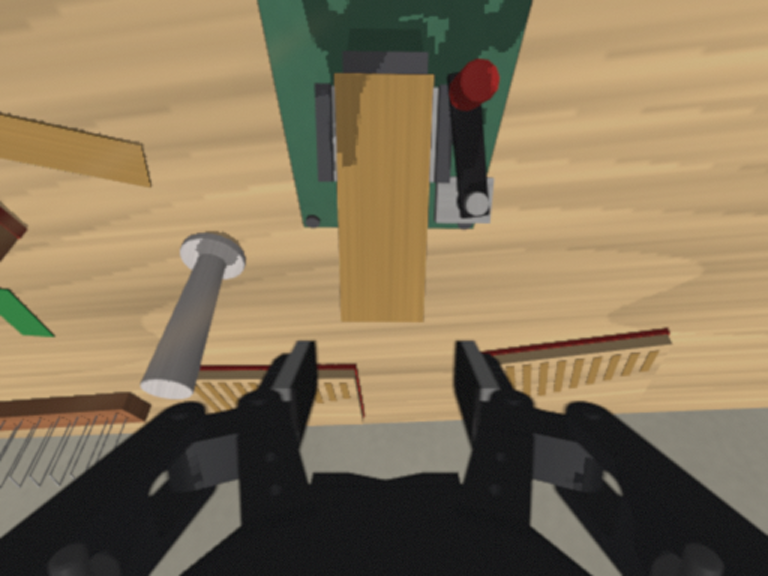

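>>> jog_arm:
  motion:
    - {"dx":0.25,"dy":-0.1,"dz":0,"ax":0.08,"ay":0,"az":0.002,"claw":1}
    - {"dx":0.5,"dy":-0.35,"dz":0,"ax":0.16,"ay":0,"az":0.003,"claw":1}
    - {"dx":0.61,"dy":-0.608,"dz":0.016,"ax":0.241,"ay":0,"az":0.004,"claw":1}
    - {"dx":0.61,"dy":-0.608,"dz":0.016,"ax":0.241,"ay":0,"az":0.004,"claw":1}

```text
time: 22.32
tcp_pos: [0.4707, 0.2539, 0.1248]
tcp_rot: [165.1, 0.1, 82.6]
force: [0.9, -1.0, -0.1]
finger_gap: 0.0001
```

```bash
python3 snap.py k1 wrist
python3 - <<'E'
from kn import *
g=F(.165,.034,.022); go(g,Rg=TR)
E
```

```text
22.375 [0.47088655 0.25236303 0.12520897] [165.01435499   0.21980539  82.61819904] [-36.8  15.6  -2.3 121.1  20.6  34.7  27.6] [ 0.10936105 -0.24064314 -0.4124617 ]
shift/0.12: [ 0.032 -0.18   0.63 ] turn/1.5: [-0.     0.003 -0.   ] mm 78.67464148962148 deg 0.2
```

View pics/wrist_k1.png

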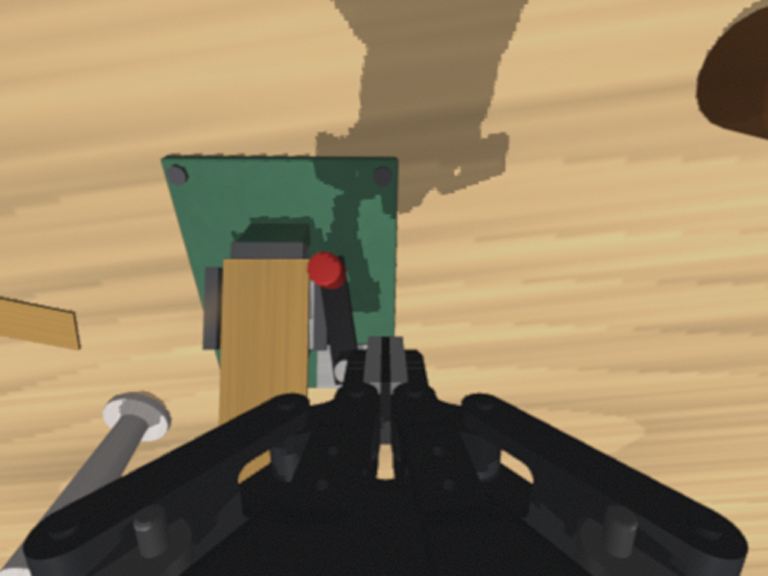

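>>> jog_arm:
  motion:
    - {"dx":0.032,"dy":-0.06,"dz":0.2,"ax":0,"ay":0.003,"az":0,"claw":1}
    - {"dx":0.032,"dy":-0.15,"dz":0.5,"ax":0,"ay":0.003,"az":0,"claw":1}
    - {"dx":0.032,"dy":-0.18,"dz":0.63,"ax":0,"ay":0.003,"az":0,"claw":1}
    - {"dx":0.032,"dy":-0.18,"dz":0.63,"ax":0,"ay":0.003,"az":0,"claw":1}

```text
time: 22.88
tcp_pos: [0.4694, 0.2546, 0.0456]
tcp_rot: [165.1, 0.1, 82.7]
force: [-0.7, -0.1, 0.3]
finger_gap: 0.0
```

```bash
python3 snap.py k2 wrist side
python3 - <<'E'
from kn import *
import pickle
from rig import arm
p0=arm.observe()['tcp_pos']; R0=Rot.from_euler('xyz',arm.observe()['tcp_rot'],degrees=True)
for a,d in [(.165,.022),(.3,.021),(.45,.021),(.6,.021),(.75,.021),(.9,.021),(1.05,.021),(1.2,.021)]: print(a,(R0.inv().apply(F(a,d)-p0)/.12).round(3))
go(F(.165,.034),Rg=TR)
a=pickle.load(open("pics/side_k2.pkl","rb"))["pixels"][:,:,::-1][120:220,190:300]
b=pickle.load(open("pics/wrist_k2.pkl","rb"))["pixels"][:,:,::-1][100:290,100:330]
cv2.imwrite("pics/c14.png",np.hstack([cv2.resize(a,(390,400),interpolation=cv2.INTER_CUBIC),cv2.resize(b,(400,400),interpolation=cv2.INTER_CUBIC)]))
E
```

```text
22.975 [0.4706965  0.25609919 0.04737096] [ 1.64937474e+02 -4.34287740e-02  8.26883610e+01] [-39.8  23.8   0.9 123.5  26.1  24.3  20.6] [ 0.22854417 -0.44269058  0.71518124]
0.165 [-0.1    0.009 -0.001]
0.3 [-0.175  0.002  0.001]
0.45 [-0.25   0.003  0.001]
0.6 [-0.323  0.015 -0.003]
0.75 [-0.394  0.037 -0.011]
0.9 [-0.461  0.068 -0.023]
1.05 [-0.522  0.109 -0.038]
1.2 [-0.576  0.158 -0.055]
shift/0.12: [-0.001 -0.007  0.005] turn/1.5: [ 0.001 -0.    -0.   ] mm 0.9945965610419735 deg 0.1
```

View pics/c14.png

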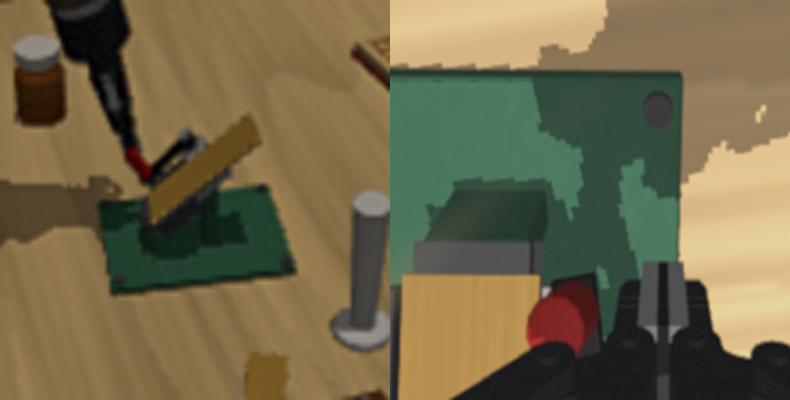

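>>> jog_arm:
  motion:
    - {"dx":-0.05,"dy":-0.01,"dz":-0.045,"ax":0,"ay":0,"az":0,"claw":1}
    - {"dx":-0.1,"dy":-0.01,"dz":-0.046,"ax":0,"ay":0,"az":0,"claw":1}
    - {"dx":-0.175,"dy":-0.015,"dz":-0.046,"ax":0,"ay":0,"az":0,"claw":1}
    - {"dx":-0.25,"dy":-0.014,"dz":-0.046,"ax":0,"ay":0,"az":0,"claw":1}
    - {"dx":-0.32,"dy":-0.002,"dz":-0.05,"ax":0,"ay":0,"az":0,"claw":1}
    - {"dx":-0.32,"dy":-0.002,"dz":-0.05,"ax":0,"ay":0,"az":0,"claw":1}

```text
time: 23.72
tcp_pos: [0.4636, 0.2167, 0.0529]
tcp_rot: [165.0, 0.0, 82.6]
force: [-0.7, 0.5, 0.8]
finger_gap: -0.0
```

```bash
python3 snap.py k3 wrist side
python3 - <<'E'
from kn import *
import pickle
from rig import arm
s=arm.observe();p0=s['tcp_pos']; R0=Rot.from_euler('xyz',s['tcp_rot'],degrees=True)
for a in (.6,.75,.9,1.05,1.2,1.35,1.5,1.6): print(a,(R0.inv().apply(F(a,.021,.028)-p0)/.12).round(3))
a=pickle.load(open("pics/side_k3.pkl","rb"))["pixels"][:,:,::-1][120:220,190:300]
b=pickle.load(open("pics/wrist_k3.pkl","rb"))["pixels"][:,:,::-1][100:290,140:370]
cv2.imwrite("pics/c15.png",np.hstack([cv2.resize(a,(390,400),interpolation=cv2.INTER_CUBIC),cv2.resize(b,(400,400),interpolation=cv2.INTER_CUBIC)]))
E
```

```text
23.825 [0.46318541 0.2169464  0.05248779] [1.65024308e+02 6.85577828e-02 8.26182978e+01] [-36.5  21.2   1.  127.   26.   22.9  23.7] [0.56919552 0.73121998 0.63557201]
0.6 [ 0.008  0.007 -0.004]
0.75 [-0.063  0.028 -0.012]
0.9 [-0.129  0.06  -0.023]
1.05 [-0.19   0.101 -0.038]
1.2 [-0.244  0.149 -0.055]
1.35 [-0.29   0.205 -0.075]
1.5 [-0.326  0.267 -0.098]
1.6 [-0.344  0.31  -0.114]
```

View pics/c15.png

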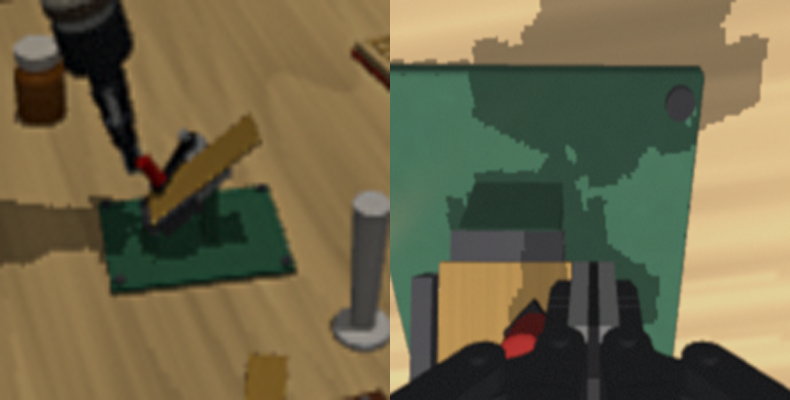

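>>> jog_arm:
  motion:
    - {"dx":-0.06,"dy":0.025,"dz":-0.012,"ax":0,"ay":0,"az":0,"claw":1}
    - {"dx":-0.13,"dy":0.055,"dz":-0.023,"ax":0,"ay":0,"az":0,"claw":1}
    - {"dx":-0.19,"dy":0.1,"dz":-0.038,"ax":0,"ay":0,"az":0,"claw":1}
    - {"dx":-0.244,"dy":0.15,"dz":-0.055,"ax":0,"ay":0,"az":0,"claw":1}
    - {"dx":-0.29,"dy":0.205,"dz":-0.075,"ax":0,"ay":0,"az":0,"claw":1}
    - {"dx":-0.29,"dy":0.205,"dz":-0.075,"ax":0,"ay":0,"az":0,"claw":1}

```text
time: 24.58
tcp_pos: [0.4805, 0.1783, 0.0679]
tcp_rot: [165.0, 0.1, 82.5]
force: [-0.1, -0.5, 0.7]
finger_gap: 0.0
```

```bash
python3 snap.py k4 wrist side
python3 - <<'E'
from kn import *
import pickle
from rig import arm
s=arm.observe();p0=s['tcp_pos']; R0=Rot.from_euler('xyz',s['tcp_rot'],degrees=True)
for a in (1.35,1.5,1.6): print(a,(R0.inv().apply(F(a,.021,.028)-p0)/.12).round(3))
a=pickle.load(open("pics/side_k4.pkl","rb"))["pixels"][:,:,::-1][120:220,190:300]
b=pickle.load(open("pics/wrist_k4.pkl","rb"))["pixels"][:,:,::-1][100:290,140:370]
cv2.imwrite("pics/c16.png",np.hstack([cv2.resize(a,(390,400),interpolation=cv2.INTER_CUBIC),cv2.resize(b,(400,400),interpolation=cv2.INTER_CUBIC)]))
E
```

```text
24.675 [0.48014455 0.17897295 0.06759571] [1.65023171e+02 9.29073217e-02 8.25492462e+01] [-29.8  19.1  -0.5 127.   23.7  23.7  31.4] [ 0.6445087  -0.55308946  0.38480722]
1.35 [ 0.006 -0.002 -0.001]
1.5 [-0.03   0.06  -0.023]
1.6 [-0.048  0.103 -0.039]
```

View pics/c16.png

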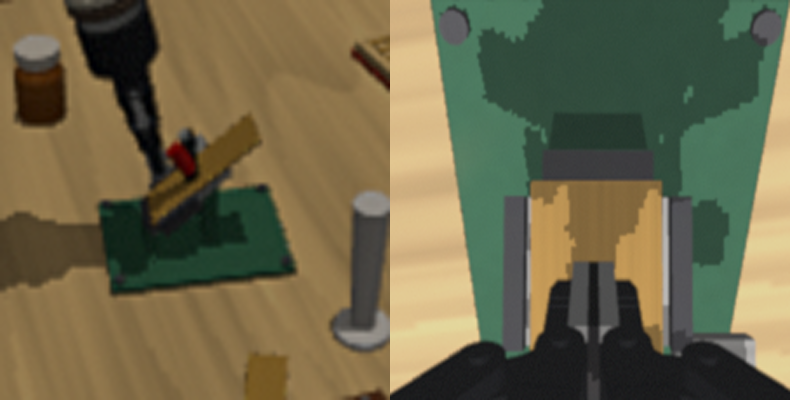

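>>> jog_arm:
  motion:
    - {"dx":-0.02,"dy":0.03,"dz":-0.012,"ax":0,"ay":0,"az":0,"claw":1}
    - {"dx":-0.035,"dy":0.06,"dz":-0.023,"ax":0,"ay":0,"az":0,"claw":1}
    - {"dx":-0.042,"dy":0.088,"dz":-0.033,"ax":0,"ay":0,"az":0,"claw":1}
    - {"dx":-0.042,"dy":0.088,"dz":-0.033,"ax":0,"ay":0,"az":0,"claw":1}

```text
time: 25.18
tcp_pos: [0.4881, 0.173, 0.0739]
tcp_rot: [165.1, 0.1, 82.6]
force: [-2.0, 2.3, -1.0]
finger_gap: -0.0004
```

>>> jog_arm:
  motion:
    - {"dx":0,"dy":-0.06,"dz":0,"ax":0,"ay":0,"az":0,"claw":1}
    - {"dx":0,"dy":-0.35,"dz":-0.4,"ax":0,"ay":0,"az":0,"claw":1}
    - {"dx":0,"dy":-0.35,"dz":-0.8,"ax":0,"ay":0,"az":0,"claw":1}
    - {"dx":0,"dy":-0.35,"dz":-0.95,"ax":0,"ay":0,"az":0,"claw":1}
    - {"dx":0,"dy":-0.35,"dz":-0.95,"ax":0,"ay":0,"az":0,"claw":1}

```text
time: 25.8
tcp_pos: [0.4197, 0.1828, 0.1749]
tcp_rot: [164.9, -0.0, 82.6]
force: [-0.5, 0.4, -0.4]
finger_gap: 0.0
```

```bash
python3 snap.py k5 wrist side top
python3 - <<'E'
from kn import *
import pickle
a=pickle.load(open("pics/side_k5.pkl","rb"))["pixels"][:,:,::-1][120:220,190:300]
cv2.imwrite("pics/c17.png",cv2.resize(a,(660,600),interpolation=cv2.INTER_CUBIC))
c=pickle.load(open("pics/wrist_k5.pkl","rb")); s=pickle.load(open("pics/side_k5.pkl","rb"))
for a in (1.3,1.4,1.5,1.57,1.65):
    q=(-.005-.056*np.cos(a),.05-.056*np.sin(a),.045); e=(-.005-.066*np.cos(a),.05-.066*np.sin(a),.013)
    print(a,(proj(c,bedpts(JIG2,q))*1.5).round()[0],(proj(c,bedpts(JIG2,e))*1.5).round()[0],((proj(s,bedpts(JIG2,q))[0]-[190,120])*6).round())
E
```

```text
25.95 [0.41845707 0.1815789  0.17231397] [1.65117748e+02 1.55476220e-01 8.25400681e+01] [-30.9   2.9  -4.5 128.8  16.8  38.5  34.9] [ 0.23273524  0.44582223 -0.45396805]
1.3 [386. 347.] [373. 339.] [278. 227.]
1.4 [385. 356.] [371. 348.] [286. 223.]
1.5 [384. 364.] [370. 357.] [293. 219.]
1.57 [383. 370.] [370. 363.] [298. 215.]
1.65 [384. 377.] [370. 371.] [304. 211.]
```

View pics/c17.png

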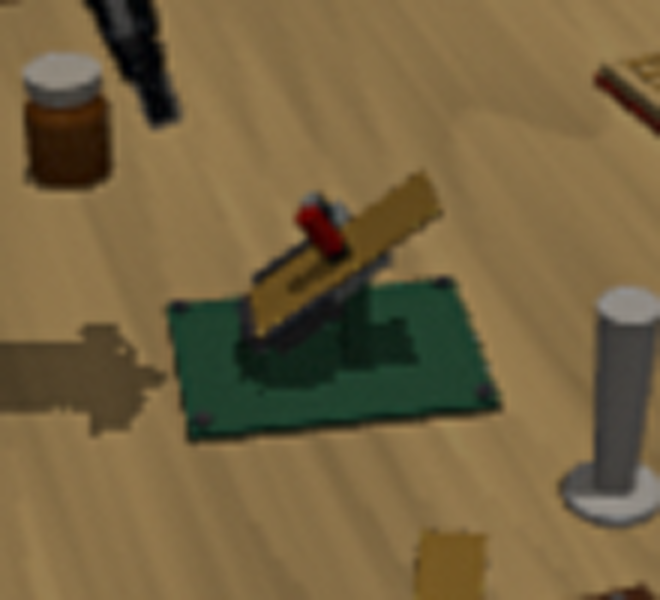

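View pics/wrist_k5.png

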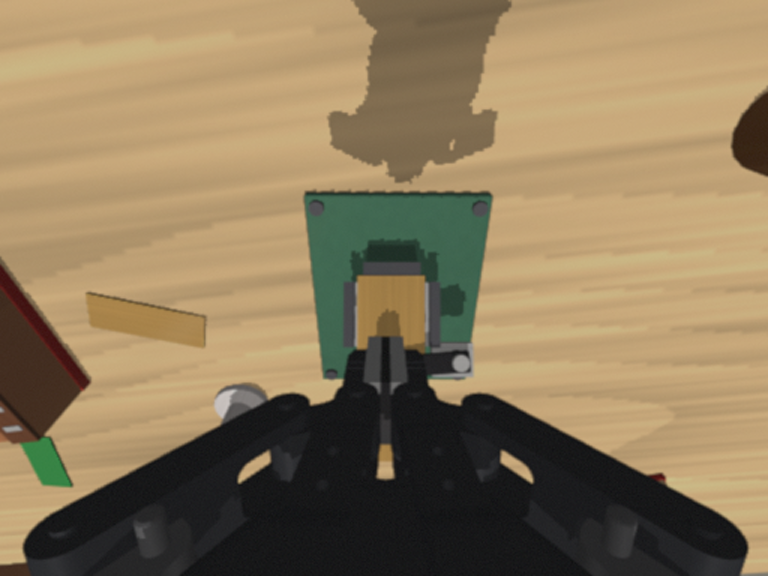

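>>> jog_arm:
  motion:
    - {"dx":0,"dy":0,"dz":-0.4,"ax":0,"ay":0,"az":0,"claw":1}
    - {"dx":0,"dy":0.2,"dz":-0.7,"ax":0,"ay":0,"az":0,"claw":1}
    - {"dx":0,"dy":0.55,"dz":-0.7,"ax":0,"ay":0,"az":0,"claw":1}
    - {"dx":0,"dy":0.7,"dz":-0.7,"ax":0,"ay":0,"az":0,"claw":1}
    - {"dx":0,"dy":0.7,"dz":-0.7,"ax":0,"ay":0,"az":0,"claw":1}

```text
time: 26.58
tcp_pos: [0.4776, 0.1732, 0.2735]
tcp_rot: [165.3, 0.3, 82.4]
force: [0.1, 0.8, -0.3]
finger_gap: 0.0
```

```bash
python3 snap.py k6 wrist
python3 - <<'E'
from kn import *
import pickle
c=pickle.load(open("pics/wrist_k6.pkl","rb"))
cv2.imwrite("pics/c18.png",cv2.resize(c["pixels"][80:240,180:330,::-1],None,fx=3.7,fy=3.7,interpolation=cv2.INTER_CUBIC))
for a in (1.3,1.4,1.5,1.57,1.65):
    q=(-.005-.056*np.cos(a),.05-.056*np.sin(a),.045); e=(-.005-.03*np.cos(a),.05-.03*np.sin(a),.013)
    print(a,[((proj(c,bedpts(JIG2,x))[0]-[180,80])*3.7).round() for x in (q,e)])
print([((proj(c,bedpts(JIG2,x))[0]-[180,80])*3.7).round() for x in ((-.005,.05,.013),(-.07,-.026,.004),(-.07,.026,.004))])
E
```

```text
26.625 [0.47646941 0.1735551  0.27309628] [165.30781238   0.2734997   82.48146291] [-28.5   0.6  -1.4 116.3  11.5  52.1  46.4] [-0.49065907  0.03277118 -0.80234293]
1.3 [array([295., 222.]), array([365., 263.])]
1.4 [array([291., 238.]), array([364., 272.])]
1.5 [array([289., 255.]), array([363., 280.])]
1.57 [array([289., 267.]), array([362., 286.])]
1.65 [array([289., 281.]), array([363., 293.])]
[array([447., 285.]), array([234., 116.]), array([376., 115.])]
```

View pics/c18.png

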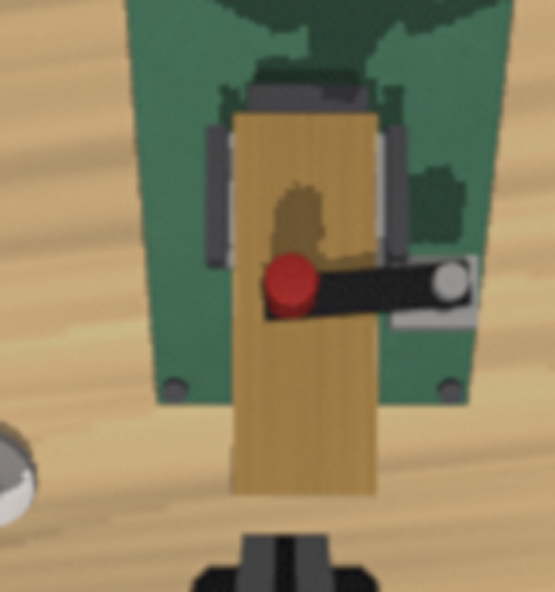

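```bash
python3 -c "
from rig import finish_job; print(finish_job())"
```

```text
the job is handed in; nothing more can be done
None
```

The job is handed in: the strip is on the sloping bed against the stop, and the hold-down bar lies across it. The hand is well clear above.

**What I did:** I pushed the strip until about 53 mm stuck out past the board. I pinched it across its width, lifted it over the resonator and laid it on the bed. I slid it down until it met the stop, re-centred it between the guides by about 2 mm, pushed it home again and let go. Only then did I push the knob round with closed fingers.

**Last checks:**
- **Seating:** On the final push the strip did not move while the force up the slope rose to about 8 N. The last wrist picture shows its low end at the stop, with about equal gaps to both guides.
- **Hold-down bar:** It is slightly past square, at about 1.6 to 1.65 rad against the 1.57 aimed for. That is near the end of its range, but it clearly lies across the strip.
- **Bystanders:** The arm's path stayed clear of the resonator, jar and offcut. I did not measure their positions again at the end.
- **Time:** 26.6 s.

**What disagreed:**
- **Fingertip position:** By floor contact, the shut fingertips were about 19 mm behind the reported TCP, not 11 mm ahead of it. My first push therefore passed over the strip without touching it. I found the true offset by touching the groove floor, which read about 30 N on the wrist, and used it from then on.
- **Jig position:** My camera estimate was about 1 mm off along the slope, and feeling for the stop corrected it.

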